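Draw brass bars from the slotted stock bin and tally the batch

ROBOT

A 6-joint arm with a two-finger parallel gripper is mounted at the origin on the work surface. World frame = base frame: x ahead of the robot, y to its left, z up, the work surface at z = 0. Lengths are in mm, angles in rad, forces in N, time in s.
With the tool pointing down it reaches from about 425 to 950 mm from the base axis. Payload 14.7 kg.
Tool frame: the origin (TCP) lies at the very end of the fingers, on their centre line; the grasp point (between the pads) lies 19 mm behind it; z points along the fingers, y is the line along which they close (so a half turn about z gives the same grasp; the last joint's range is limited). The gripper opens to 85 mm and grips with 20 to 120 N. Pads are 22 mm wide; open, the fingers measure 114 mm over their backs; the gripper's body (76 mm by 85 mm) begins 54 mm behind the grasp point. The pads swing forward as they close: fully open they stand 13 mm farther back than shut.
Start: joints at [1.252, 0.48, 1.596, -0, 1.065, -0.047], TCP at [174.478, 626.139, 231.297] pointing down, gripper open.
Joint ranges: [-2.75, 2.75], [-0.82, 2.05], [0.23, 2.67], [-1.56, 4.7], [0.09, 2.69], [-2.92, 2.92]. Speed limits (rad/s): [1.89, 1.89, 2.39, 3.01, 3.01, 3.01].

INTERFACE

Orientations are given as a 3x3 rotation matrix whose columns are the frame's x, y, z axes.
In Python, from rig import readout, viewer, bot gives the robot as it stands.
- The arm moves only by the tool jog_arm, never from a script. Its argument "motion" is one flat list of numbers, 7 for each row, row after row: the turn, a rotation vector about the tool's x, y, z in degrees, then the shift along the tool's x, y, z in mm, then the opening, from 0 (shut) to 1 (fully open). A call has 1 to 10 rows; each row shifts and turns the commanded pose from where the row before left it, along the tool's axes as they then stand; what a row does not reach is not made up. A row lasts 1/10 s, in which the tool goes at most 50 mm and 8.59 degrees, less where a joint would pass 70% of its speed; a pose out of reach is approached as far as the arm can. A call with a gripper value outside its range is refused whole. The fingers move at their own pace and stop on an object; "force" is the grip in N (left out, the last holds). Time passes only in rows, so rows that do not move let the fingers close. It gives the time, the measured TCP pose, the force, the opening and the grip force at its end, in the units of the state.
- readout.state(): the state, without advancing time (a new reading comes with each control period).
- viewer.get_image(name): name is "side" or "top" or "wrist"; returns a dict with "color" (480x640x3 uint8, red, green, blue), "range_z" (480x640 float32, mm along the optical axis (not along the pixel's ray), 0 where there is no reading), "fx", "fy", "cx", "cy" (pixels), "extrinsics" (4x4, takes a point from world to camera coordinates); the wrist camera has in their place "tool_from_camera" (4x4, takes a point from camera to tool coordinates, whose origin is the TCP and whose axes are the flange's). Camera axes: x right, y down, z forward; pixel columns grow to the right and rows downward; lengths in mm; the calibration is good to about 2 mm. A picture is of the moment at which its call begins: read the wrist's pose just before it.
- bot.close_job(): hands the job in; it is judged then, once.
The state is a dict: "time_s": time; "joints": joint angles; "joint_velocities": joint speeds; "joint_torque": joint torques, N m; "eef_pos": TCP position; "tcp_rot": TCP orientation; "contact_force": force on the tool from outside, world axes, zero at the start; "moment": the same for the moment, N m; "gripper_width": opening from 0.0 (shut) to 1.0 (fully open); "gripper_force": force on a finger pad.
Only numpy, scipy, OpenCV 4.12 (cv2) and the standard library are available. Lean on these libraries where they do the work, as an engineer would, in place of code of your own. Each camera call takes 0.05 s, during which the arm holds its last target. There are 200 camera calls.

TASK

With the scraper block in the gripper, sweep every loose copper chip off the steel plate into the white trough beside it (never touch the sharp chips with the fingers), and put the scraper back upright in the middle of its mat. Then take every brass bar out of the blue bin through its slot and lay them flat on the cleared plate, each centred lengthways on it and pointing towards the trough, side by side and not stacked. Last, with all bars laid, swing the counter's red-posted lever fully to its stop and let it spring back; leave the jar, hammer and mandrel where they are.

Things in the scene. Friction and masses are not known exactly. Their poses are not given: they have to be found in the camera images.
- stock_bin: Blue steel bin, fixed, open on top, 220 (x) x 120 (y) x 84 mm high; origin: centre of underside; walls 6 mm, floor 5 mm. Its -y wall (outer face y = -60, inner -54 mm) has four closed slots 24 mm wide, sills 45 mm and lintels 74 mm above the table, at x = -78, -26, 26, 78 mm. Bars lie one to a slot.
- bar1: Brass bar 16 (x) x 190 (y) x 8 mm (z), 0.2 kg; origin: its centre. At the start its +y end is on the bin floor at the back wall; it leans over a sill at 21 degrees, the -y end 67 mm out of the wall, 80 mm above the table. Lintel and sill stop a straight lift or level pull: draw it out along its slope (or tilt it level). May be absent.
- bar2: Brass bar 16 (x) x 190 (y) x 8 mm (z), 0.2 kg; origin: its centre. At the start its +y end is on the bin floor at the back wall; it leans over a sill at 21 degrees, the -y end 67 mm out of the wall, 80 mm above the table. Lintel and sill stop a straight lift or level pull: draw it out along its slope (or tilt it level). May be absent.
- bar3: Brass bar 16 (x) x 190 (y) x 8 mm (z), 0.2 kg; origin: its centre. At the start its +y end is on the bin floor at the back wall; it leans over a sill at 21 degrees, the -y end 67 mm out of the wall, 80 mm above the table. Lintel and sill stop a straight lift or level pull: draw it out along its slope (or tilt it level). May be absent.
- bar4: Brass bar 16 (x) x 190 (y) x 8 mm (z), 0.2 kg; origin: its centre. At the start its +y end is on the bin floor at the back wall; it leans over a sill at 21 degrees, the -y end 67 mm out of the wall, 80 mm above the table. Lintel and sill stop a straight lift or level pull: draw it out along its slope (or tilt it level). May be absent.
- plate: Steel plate, fixed, 180 (x) x 200 (y) x 25 mm high; origin: centre of underside (table level). A white catch trough is fixed along its whole -y side: inside from plate y = -100 to -190 mm and x = -96 to 96 mm, floor at z = 4 mm, outer walls 30 mm high.
- chip1: Loose sharp copper offcut (chip), 18 x 14 x 6 mm, 12 g, lying on the plate at the start; origin at the centre of its underside. May be absent.
- chip2: Loose sharp copper offcut (chip), 18 x 14 x 6 mm, 12 g, lying on the plate at the start; origin at the centre of its underside. May be absent.
- chip3: Loose sharp copper offcut (chip), 18 x 14 x 6 mm, 12 g, lying on the plate at the start; origin at the centre of its underside. May be absent.
- chip4: Loose sharp copper offcut (chip), 18 x 14 x 6 mm, 12 g, lying on the plate at the start; origin at the centre of its underside. May be absent.
- scraper: Scraper block: orange foot 110 mm long (its x), 50 mm wide (its y), 16 mm high, and on its middle an upright wooden handle 80 mm long (x), 24 mm thick (y), from 16 to 52 mm high; origin: centre of its underside; about 0.2 kg. Grip the handle across its 24 mm; sweep sideways (its y) so that the long face of the foot pushes the chips.
- mat: Black rubber mat, fixed, 150 (its x) x 110 (its y) x 3 mm, the scraper's place; origin at the centre of its underside.
- counter_pivot (a point): Pivot axis (vertical) of the tally counter's lever, on top of the fixed grey counter box (70 x 60 x 55 mm), 58 mm above the table; its axes are the counter's. The steel lever arm points along the counter's -y at rest, lies 58 to 64 mm above the table, and carries an upright red post 12 mm thick, 55 mm from the pivot.
- lever_post (a point): Centre of the top of the red post on the lever, 100 mm above the table; the post can be touched from 64 to 100 mm above the table.
- advance (a joint): Angle of the sprung lever: 0 at rest, growing anticlockwise seen from above, stop at 1.2 rad. The spring needs about 1.1 N at the post at rest and 3.7 N at the stop, and returns the lever when it is let go.
- jar: Bystander: glass jar with white cap, 60 mm across, 85 mm high; origin at the centre of its underside.
- hammer: Bystander: a hammer lying on the bench beyond the bin; origin on its underside.
- mandrel: Bystander: wooden ring mandrel standing upright, 32 mm across the foot, 85 mm high; origin at the centre of its underside.
Things that resemble listed ones, but are neither listed nor needed, are in the scene too. Of the things shaped like the part that bears counter_pivot, the grey one is meant.

How it is judged (in metres and radians):
On the way, in this order (a step that is already met when the one before it is completed fails the run):
1. all chips have been swept off the plate into the trough (y of chip1 in the frame of plate between -0.191 and -0.1 m and x of chip1 in the frame of plate between -0.096 and 0.096 m and z of each of chip1, chip2, chip3, chip4 in the frame of plate below 0.022 m and y of chip2 in the frame of plate between -0.191 and -0.1 m and x of chip2 in the frame of plate between -0.096 and 0.096 m and y of chip3 in the frame of plate between -0.191 and -0.1 m and x of chip3 in the frame of plate between -0.096 and 0.096 m and y of chip4 in the frame of plate between -0.191 and -0.1 m and x of chip4 in the frame of plate between -0.096 and 0.096 m), for 0.2 s.
2. the scraper stands released on its mat (horizontal distance between scraper and mat below 0.045 m and angle between scraper's own z axis and vertical below 0.12 rad and height (world z) of scraper below 0.012 m and contact force between the fingers and scraper below 0.1 N), for 0.2 s.
3. all bars lie flat side by side on the plate (x of bar1 in the frame of plate between -0.085 and 0.085 m and y of bar1 in the frame of plate between -0.06 and 0.06 m and z of bar1 in the frame of plate between 0.024 and 0.0335 m and angle between the y axis of each of bar1, bar2, bar3, bar4 and the y axis of plate, either way round below 0.26 rad and angle between the z axis of each of bar1, bar2, bar3, bar4 and the z axis of plate, either way round below 0.06 rad and linear speed of each of bar1, bar2, bar3, bar4 below 0.03 m/s and x of bar2 in the frame of plate between -0.085 and 0.085 m and y of bar2 in the frame of plate between -0.06 and 0.06 m and z of bar2 in the frame of plate between 0.024 and 0.0335 m and x of bar3 in the frame of plate between -0.085 and 0.085 m and y of bar3 in the frame of plate between -0.06 and 0.06 m and z of bar3 in the frame of plate between 0.024 and 0.0335 m and x of bar4 in the frame of plate between -0.085 and 0.085 m and y of bar4 in the frame of plate between -0.06 and 0.06 m and z of bar4 in the frame of plate between 0.024 and 0.0335 m), for 0.2 s.
4. the lever is swung to its stop (value of joint advance above 1.1 rad), for 0.05 s.
At the end, for the whole second after the job is handed in: Chips in the trough; bars flat on the plate top (0.06 rad, none stacked), centres within 60 mm (plate y) and 85 mm (plate x) of its middle, along its y within 0.26 rad, at rest; scraper upright (0.12 rad) within 45 mm of the mat's centre; lever within 0.1 rad of rest (all of step 1 and all of step 3 and horizontal distance between scraper and mat below 0.045 m and angle between scraper's own z axis and vertical below 0.12 rad and height (world z) of scraper below 0.012 m and value of joint advance below 0.1 rad); the robot touches nothing.
It fails at once if the fingers touch a chip (contact force between the fingers and chip1 above 0.5 N or contact force between the fingers and chip2 above 0.5 N or contact force between the fingers and chip3 above 0.5 N or contact force between the fingers and chip4 above 0.5 N).
It fails at once if a bystander is pushed or knocked over (distance of any of jar, hammer, mandrel from where it was at the start of the episode above 0.03 m).
Of bar1, bar2, bar3, bar4 only 3 to 4 are there at a start; the rules pass over those that are not, and their reading is None.
Of chip1, chip2, chip3, chip4 only 2 to 4 are there at a start; the rules pass over those that are not, and their reading is None.
At some moment in a run one of scraper may be knocked a few centimetres aside while the robot is not near it.
Once in a run the grip may slacken for a moment while it holds something.
It also fails if it takes over 210 s, if anything falls off the work surface, if the arm or the gripper's body presses on something with over 40 N, if the wrist force passes 120 N, or if a joint passes its speed limit or range.

## Working session

There is one attempt and no reset: what is moved stays moved. The work goes in short steps, Python scripts to look and compute and a tool call to move; the robot and the scene stay as the last step left them, time stands still between calls to the robot, and variables do not carry over. Pictures are saved under pics/ and viewed, at most 14 in all, crops included, and the job is handed in when it is done.

Besides the shell and the picture viewer there is one more tool, called by a JSON object that holds its "method" and its "body", one argument or row to a line. jog_arm: Moves the arm, as the interface text tells. Its arguments: {"type":"object","properties":{"motion":{"type":"array"},"force":{"type":"number"}},"required":["motion"]}

```bash
mkdir -p pics; ls; cat > h.py <<'E'
import numpy as np, cv2
from rig import readout, viewer, bot
def cloud(im):
    z=im["range_z"]; v,u=np.mgrid[:z.shape[0],:z.shape[1]]
    P=np.stack([(u-im["cx"])/im["fx"]*z,(v-im["cy"])/im["fy"]*z,z,np.ones_like(z)],-1)
    if "extrinsics" in im: T=np.linalg.inv(im["extrinsics"])
    else:
        s=readout.state(); W=np.eye(4); W[:3,:3]=s["tcp_rot"]; W[:3,3]=s["eef_pos"]; T=W@im["tool_from_camera"]
    Q=(P@T.T)[...,:3]; Q[z==0]=np.nan
    return Q
def save(im,n): cv2.imwrite(f"pics/{n}.png",im["color"][...,::-1])
E
python3 - <<'E'
from h import *
s=readout.state(); print(s["eef_pos"],np.array(s["tcp_rot"]).round(3).tolist(),s["gripper_width"],s["time_s"])
for n in("top","side"):
    im=viewer.get_image(n); save(im,n); np.savez(n,**im); print(n,im["fx"],im["cx"],im["cy"],np.array(im["extrinsics"]).round(3).tolist())
E
```

```text
pics
[174.35320654 625.76803296 230.67501775] [[-0.963, 0.268, -0.0], [0.268, 0.963, -0.001], [0.0, -0.001, -1.0]] 0.9981876939780071 0.0
top 604.4712278443342 321.7219125659755 244.44880671243834 [[-0.001, -1.0, -0.003, 0.938], [-0.978, 0.001, -0.21, 561.1], [0.21, 0.003, -0.978, 1318.053], [0.0, 0.0, 0.0, 1.0]]
side 593.5164008804162 309.2675790922688 231.94985567146006 [[0.868, -0.496, 0.016, -491.035], [-0.351, -0.637, -0.686, 276.447], [0.351, 0.59, -0.727, 1080.896], [0.0, 0.0, 0.0, 1.0]]
```

View pics/top.png

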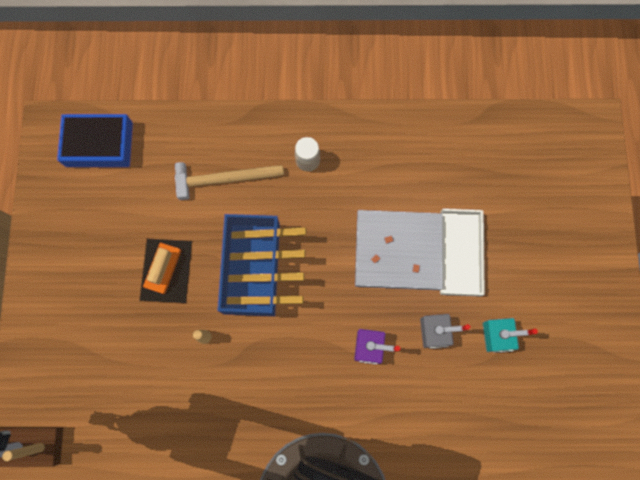

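View pics/side.png

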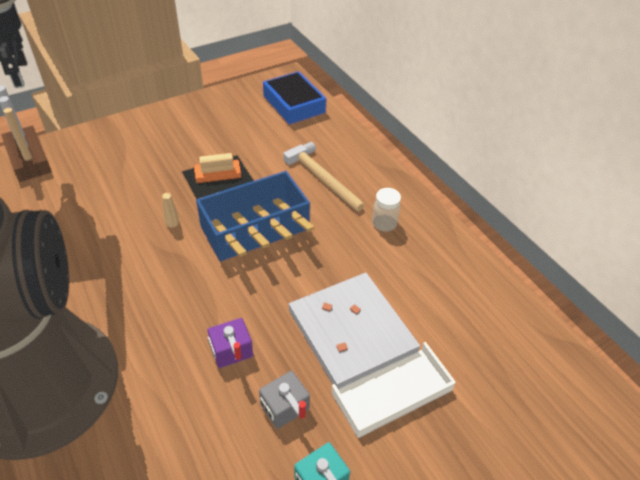

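Top view shows 3 chips (389,240), (376,259), (416,268) on the plate, 4 bars in the bin, the scraper on its mat at (162,268), and the grey counter at (437,332) with its post at (466,328). The side view agrees.

```bash
cat >> h.py <<'E'
def ray(im,uv,zw):
    T=np.linalg.inv(im["extrinsics"]); uv=np.atleast_2d(uv).astype(float)
    d=np.c_[(uv[:,0]-im["cx"])/im["fx"],(uv[:,1]-im["cy"])/im["fy"],np.ones(len(uv))]@T[:3,:3].T
    o=T[:3,3]; return o+d*((zw-o[2])/d[:,2])[:,None]
def rect(p):
    (c,s,a)=cv2.minAreaRect(np.asarray(p,np.float32)[:,:2]); return np.round(c,1).tolist(),np.round(s,1).tolist(),round(a,1)
def masks(im):
    hsv=cv2.cvtColor(im["color"],cv2.COLOR_RGB2HSV); return hsv
def comps(m,amin=15):
    n,l,st,c=cv2.connectedComponentsWithStats(m.astype(np.uint8)); return [(l==i) for i in range(1,n) if st[i,4]>=amin]
def pts(im,m,zw):
    v,u=np.nonzero(m); return ray(im,np.c_[u,v],zw)
E
python3 - <<'E'
from h import *
im=dict(np.load("top.npz")); Q=cloud(im); h=cv2.cvtColor(im["color"],cv2.COLOR_RGB2HSV).astype(int); H,S,V=h[...,0],h[...,1],h[...,2]
def box(u0,v0,u1,v1):
    m=np.zeros(H.shape,bool); m[v0:v1,u0:u1]=1; return m
def show(name,m,z,amin=15):
    for c in comps(m,amin): 
        print(name,c.sum(),"rect",rect(pts(im,c,z)),"depth z med",np.nanmedian(Q[c][:,2]).round(1))
pl=box(345,200,500,300)
show("plate",pl&(Q[...,2]>18)&(Q[...,2]<30)&(S<70)&(V<215)&box(345,200,446,300),25,200)
show("trough",pl&(S<40)&(V>150)&box(435,200,500,300),25,100)
show("chip",box(360,215,438,285)&(S>90),31,10)
sc=box(130,230,200,310)
show("foot",sc&(H<12)&(S>190)&(V>120),19)
show("handle",sc&(Q[...,2]>45),55)
show("mat",box(130,230,200,310)&(V<60),3,50)
show("bin",box(210,205,285,320)&(H>100)&(H<125)&(Q[...,2]>75),84,50)
show("bars",box(279,220,320,310)&(S>100)&(Q[...,2]>50),76,10)
show("barsIn",box(225,220,275,310)&(H>12)&(H<30)&(S>100),40,10)
show("red",(((H<5)|(H>174))&(S>180)&(V>100)&box(380,310,550,360)),100,5)
show("box",box(415,305,460,355)&(Q[...,2]>48)&(Q[...,2]<58)&(S<60),55,50)
show("jar",box(285,130,330,175)&(Q[...,2]>70),85,50)
show("mandrel",box(185,320,220,350)&(Q[...,2]>40),85,5)
for p in [(440,330),(447,330),(466,328),(303,232),(302,300)]: print(p,Q[p[1],p[0]].round(1))
si=dict(np.load("side.npz")); 
hs=cv2.cvtColor(si["color"],cv2.COLOR_RGB2HSV).astype(int)
r=((hs[...,0]<5)|(hs[...,0]>174))&(hs[...,1]>180)&(hs[...,2]>100)
for c in comps(r,10):
    v,u=np.nonzero(c); print("side red",u.mean(),v.min(),v.max(), ray(si,[u[v==v.min()].mean(),v.min()+1],100).round(1))
E
```

```text
Traceback (most recent call last):
  File "h.py", line 17, in rect
    (c,s,a)=cv2.minAreaRect(np.asarray(p,np.float32)[:,:2]); return np.round(c,1).tolist(),np.round(s,1).tolist(),round(a,1)
            ~~~~~~~~~~~~~~~^^^^^^^^^^^^^^^^^^^^^^^^^^^^^^^^
cv2.error: OpenCV(4.12.0) /io/opencv/modules/imgproc/src/convhull.cpp:143: error: (-215:Assertion failed) total >= 0 && (depth == CV_32F || depth == CV_32S) in function 'convexHull'
```

```bash
sed -i 's/np.asarray(p,np.float32)\[:,:2\]/np.ascontiguousarray(np.asarray(p,np.float32)[:,:2])/' h.py
cat > m.py <<'E'
from h import *
im=dict(np.load("top.npz")); Q=cloud(im); h=cv2.cvtColor(im["color"],cv2.COLOR_RGB2HSV).astype(int); H,S,V=h[...,0],h[...,1],h[...,2]
def box(u0,v0,u1,v1):
    m=np.zeros(H.shape,bool); m[v0:v1,u0:u1]=1; return m
def show(name,m,z,amin=15):
    for c in comps(m,amin): 
        print(name,c.sum(),"rect",rect(pts(im,c,z)),"depth z med",np.nanmedian(Q[c][:,2]).round(1))
pl=box(345,200,500,300)
show("plate",pl&(Q[...,2]>18)&(Q[...,2]<30)&(S<70)&(V<215)&box(345,200,446,300),25,200)
show("trough",pl&(S<40)&(V>150)&box(435,200,500,300),25,100)
show("chip",box(360,215,438,285)&(S>90),31,10)
sc=box(130,230,200,310)
show("foot",sc&(H<12)&(S>190)&(V>120),19)
show("handle",sc&(Q[...,2]>45),55)
show("mat",box(130,230,200,310)&(V<60),3,50)
show("bin",box(210,205,285,320)&(H>100)&(H<125)&(Q[...,2]>75),84,50)
show("bars",box(279,220,320,310)&(S>100)&(Q[...,2]>50),76,10)
show("barsIn",box(225,220,275,310)&(H>12)&(H<30)&(S>100),40,10)
show("red",(((H<5)|(H>174))&(S>180)&(V>100)&box(380,310,550,360)),100,5)
show("box",box(415,305,460,355)&(Q[...,2]>48)&(Q[...,2]<58)&(S<60),55,50)
show("jar",box(285,130,330,175)&(Q[...,2]>70),85,50)
show("mandrel",box(185,320,220,350)&(Q[...,2]>40),85,5)
for p in [(440,330),(447,330),(466,328),(303,232),(302,300)]: print(p,Q[p[1],p[0]].round(1))
si=dict(np.load("side.npz")); 
hs=cv2.cvtColor(si["color"],cv2.COLOR_RGB2HSV).astype(int)
r=((hs[...,0]<5)|(hs[...,0]>174))&(hs[...,1]>180)&(hs[...,2]>100)
for c in comps(r,10):
    v,u=np.nonzero(c); print("side red",u.mean(),v.min(),v.max(), ray(si,[u[v==v.min()].mean(),v.min()+1],100).round(1))
E
python3 m.py
```

```text
plate 6038 rect ([557.8, -178.5], [198.2, 180.9], 87.6) depth z med 23.8
trough 4025 rect ([551.8, -319.7], [112.9, 202.2], 87.5) depth z med 4.2
chip 38 rect ([580.1, -154.6], [12.7, 15.8], 24.9) depth z med 29.7
chip 37 rect ([533.8, -122.9], [11.5, 15.1], 44.9) depth z med 29.9
chip 37 rect ([511.4, -215.8], [11.5, 14.3], 88.1) depth z med 29.9
handle 383 rect ([514.4, 372.9], [27.3, 80.2], 72.2) depth z med 53.2
mat 1400 rect ([511.3, 367.4], [104.4, 144.8], 86.8) depth z med 1.8
bin 789 rect ([514.8, 164.8], [119.4, 219.9], 87.8) depth z med 82.4
bars 198 rect ([587.6, 67.5], [58.9, 16.3], 89.9) depth z med 67.4
bars 193 rect ([536.2, 68.1], [17.0, 56.6], 2.4) depth z med 68.4
bars 194 rect ([484.7, 68.8], [53.6, 15.8], 89.9) depth z med 68.4
bars 190 rect ([433.3, 69.4], [51.0, 15.5], 89.9) depth z med 69.6
barsIn 283 rect ([591.5, 162.2], [97.3, 16.7], 89.9) depth z med 30.7
barsIn 299 rect ([539.5, 164.6], [94.7, 16.4], 89.9) depth z med 31.1
barsIn 307 rect ([488.3, 166.6], [96.1, 16.2], 89.9) depth z med 29.4
barsIn 298 rect ([436.7, 167.8], [95.5, 13.7], 89.9) depth z med 31.3
barsIn 11 rect ([436.6, 109.9], [13.6, 2.3], 0.9) depth z med 55.2
red 26 rect ([370.8, -309.3], [8.8, 12.4], 43.4) depth z med 97.0
red 34 rect ([362.2, -451.1], [15.4, 8.5], 89.9) depth z med 96.7
red 23 rect ([326.5, -160.0], [8.7, 8.4], 90.0) depth z med 100.7
box 680 rect ([367.3, -256.1], [69.1, 60.6], 4.7) depth z med 53.6
jar 421 rect ([783.0, 36.5], [56.4, 51.0], 0.1) depth z med 83.5
mandrel 135 rect ([354.2, 265.4], [28.5, 23.6], 89.9) depth z med 79.7
(440, 330) [ 366.6 -259.    69.7]
(447, 330) [ 366.9 -275.2   65.7]
(466, 328) [ 368.6 -309.   100.8]
(303, 232) [586.   42.5  77.9]
(302, 300) [432.   43.9  77.5]
```

```bash
cat >> h.py <<'E'
from scipy.spatial.transform import Rotation as Ro
def frame(yaw,tilt=0):
    """tool y at world angle yaw (deg), z down, then turned by tilt deg about tool y"""
    a=np.radians(yaw); y=np.array([np.cos(a),np.sin(a),0]); z=np.array([0,0,-1.]); x=np.cross(y,z)
    return np.c_[x,y,z]@Ro.from_euler("y",tilt,degrees=True).as_matrix()
def plan(p,yaw=None,tilt=0):
    s=readout.state(); R=np.array(s["tcp_rot"]); Rt=R if yaw is None else frame(yaw,tilt)
    print("t",round(s["time_s"],1),"pos",np.round(s["eef_pos"],1),"w",round(s["gripper_width"],3),"gf",round(s["gripper_force"],1),"F",np.round(s["contact_force"],1),"j",np.round(s["joints"],2))
    print(" turn",Ro.from_matrix(R.T@Rt).as_rotvec(degrees=True).round(1),"then shift",(Rt.T@(np.array(p)-s["eef_pos"])).round(1))
E
python3 -c "
from h import *
plan([514,373,120],72.2)"
```

```text
t 0.1 pos [174.4 625.8 230.7] w 0.999 gf 0.0 F [-0.5 -0.5  0.3] j [ 1.25  0.48  1.6  -0.    1.07 -0.05]
 turn [-0.1 -0.   2.2] then shift [-400.7 -136.9  110.7]
```

{"method": "jog_arm", "body": {
  "motion": [0,0,2.2,-20,-7,0,1,0,0,0,-40,-13.7,5,1,0,0,0,-40,-13.7,10,1,0,0,0,-45,-15.4,10,1,0,0,0,-45,-15.4,15,1,0,0,0,-45,-15.4,15,1,0,0,0,-45,-15.4,15,1,0,0,0,-45,-15.4,15,1,0,0,0,-45,-15.4,15,1,0,0,0,-30,-10,10,1]
}}

```text
time_s: 1.1
eef_pos: [516.0, 372.0, 120.0]
tcp_rot: [[-0.952, 0.307, -0.001], [0.307, 0.952, -0.001], [0.0, -0.001, -1.0]]
contact_force: [-0.6, 0.1, 0.8]
gripper_width: 0.998
gripper_force: 0.0
```

```bash
python3 - <<'E'
from h import *
plan([514,373,24],72.2)
im=viewer.get_image("wrist"); Q=cloud(im); save(im,"w1"); np.savez("w1",**im)
m=(Q[...,2]>45)&(Q[...,2]<60)
for c in comps(m,500): print(c.sum(),rect(Q[c]),np.nanmedian(Q[c],0).round(1))
E
```

```text
t 1.1 pos [516. 372. 120.] w 0.998 gf 0.0 F [-0.6  0.1  0.8] j [ 0.58  0.58  1.73 -0.    0.83 -0.68]
 turn [-0.1 -0.  -0.1] then shift [ 2.2  0.4 96. ]
1066 ([364.8, 272.7], [14.4, 27.1], 44.1) [367.3 277.8  52.6]
3433 ([477.1, 223.7], [3.7, 131.8], 87.8) [468.4 223.9  52.8]
4349 ([519.1, 371.5], [24.1, 79.5], 72.1) [515.4 372.3  54.2]
512 ([543.4, 112.9], [16.5, 32.5], 24.0) [543.2 118.3  47.9]
624 ([623.2, 166.2], [42.6, 2.8], 88.4) [623.  164.   53.5]
```

View pics/w1.png

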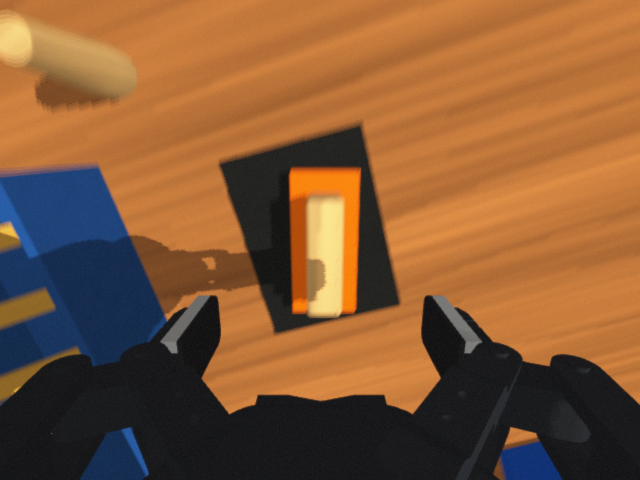

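The wrist view shows the scraper on its mat, handle (325,255) between the fingers, aligned. I'll descend and grip.

{"method": "jog_arm", "body": {
  "motion": [0,0,0,0,0,24,1,0,0,0,0,0,24,1,0,0,0,0,0,24,1,0,0,0,0,0,16,1,0,0,0,0,0,8,1,0,0,0,0,0,0,0,0,0,0,0,0,0,0,0,0,0,0,0,0,0,0,0,0,0,0,0,0,0,0,0,0,0,0,0],
  "force": 80
}}

```text
time_s: 2.15
eef_pos: [514.7, 374.9, 26.4]
tcp_rot: [[-0.952, 0.305, 0.001], [0.305, 0.952, 0.001], [-0.001, 0.001, -1.0]]
contact_force: [-1.0, -0.9, 7.5]
gripper_width: 0.262
gripper_force: 79.6
```

{"method": "jog_arm", "body": {
  "motion": [0,0,0,0,0,0,0,0,0,0,0,0,0,0,0,0,0,0,0,-10,0,0,0,0,0,0,-30,0,0,0,0,0,0,-40,0,0,0,0,0,0,-40,0,0,0,0,0,0,-40,0]
}}

```text
time_s: 2.85
eef_pos: [513.8, 374.2, 187.6]
tcp_rot: [[-0.952, 0.305, 0.0], [0.305, 0.952, 0.0], [-0.0, 0.0, -1.0]]
contact_force: [1.6, -0.1, -1.1]
gripper_width: 0.266
gripper_force: 78.6
```

```bash
python3 - <<'E'
from h import *
# sweep start: plate centre (558,-178.5), yaw -2.4 ; lane x'=-12
a=np.radians(-2.4); X=np.array([np.cos(a),np.sin(a)]);Y=np.array([-np.sin(a),np.cos(a)]);c=np.array([558,-178.5])
for y in(100,0,-87): print(c-12*X+y*Y)
plan([*(c-12*X+100*Y),180],87.6)
E
```

```text
[550.19809141 -78.08520915]
[ 546.01052604 -177.99749216]
[ 542.36734416 -264.92117837]
t 2.9 pos [513.8 374.2 187.6] w 0.266 gf 78.6 F [ 1.6 -0.1 -1.1] j [ 0.58  0.5   1.68 -0.    0.96 -0.68]
 turn [  0.    0.  -15.4] then shift [ -55.3 -450.4    7.6]
```

{"method": "jog_arm", "body": {
  "motion": [0,0,-7.7,-5,-40,0,0,0,0,-7.7,-5,-40,0,0,0,0,0,-5,-42,0,0,0,0,0,-5,-42,0,0,0,0,0,-5,-42,0,0,0,0,0,-6,-45,0,0,0,0,0,-6,-45,0,0,0,0,0,-6,-45,0,0,0,0,0,-6,-45,0,0,0,0,0,-6,-44,0,0]
}}

```text
time_s: 3.85
eef_pos: [534.9, -58.9, 186.2]
tcp_rot: [[-0.999, 0.041, 0.001], [0.041, 0.999, -0.0], [-0.001, -0.0, -1.0]]
contact_force: [0.8, 0.4, -1.6]
gripper_width: 0.266
gripper_force: 79.0
```

```bash
python3 - <<'E'
from h import *
plan([550.4,-73,56],87.6)
im=viewer.get_image("side"); np.savez("s2",**im); save(im,"s2")
E
```

```text
t 3.9 pos [534.9 -58.9 186.2] w 0.266 gf 79.0 F [ 0.8  0.4 -1.6] j [-0.17  0.38  1.9   0.    0.86 -1.7 ]
 turn [-0.  0.  0.] then shift [-16.1 -13.4 130.2]
```

View pics/s2.png

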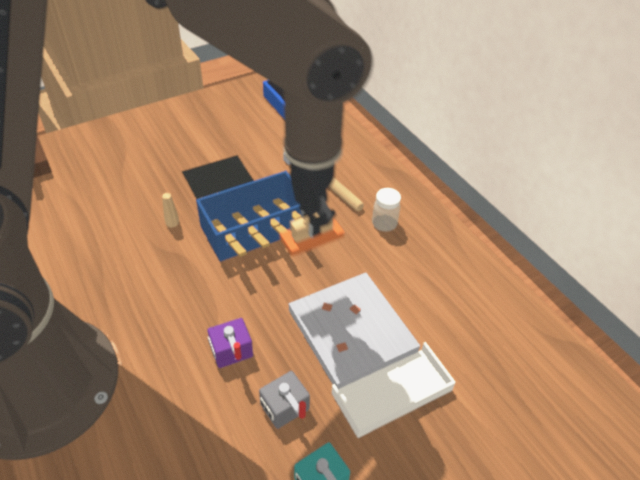

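The scraper is held over the plate's near side and level, around (315,235); chips unchanged. Next I lower to about 2 mm above the plate and sweep.

{"method": "jog_arm", "body": {
  "motion": [0,0,0,-8,-7,30,0,0,0,0,-8,-6.4,40,0,0,0,0,0,0,30,0,0,0,0,0,0,20,0,0,0,0,0,0,10,0,0,0,0,0,0,0,0,0,0,0,0,0,4,0,0,0,0,0,0,0,0]
}}

```text
time_s: 4.7
eef_pos: [551.1, -71.1, 52.1]
tcp_rot: [[-0.999, 0.041, 0.001], [0.041, 0.999, -0.0], [-0.001, -0.0, -1.0]]
contact_force: [0.2, -0.1, -1.8]
gripper_width: 0.271
gripper_force: 79.3
```

```bash
python3 - <<'E'
from h import *
plan([542.2,-268,51],87.6)
im=viewer.get_image("top"); Q=cloud(im); 
u,v=[(315,400),(215,290)]
S=cv2.cvtColor(im["color"],cv2.COLOR_RGB2HSV)
m=np.zeros(Q.shape[:2],bool); m[195:300,315:445]=1
c=m&(S[...,0]<16)&(S[...,1]>140)&(Q[...,2]>27)
for k in comps(c,8): print(k.sum(),rect(pts(im,k,35)),np.nanmedian(Q[k],0).round(1))
save(im,"t3")
E
```

```text
t 4.7 pos [551.1 -71.1  52.1] w 0.271 gf 79.3 F [ 0.2 -0.1 -1.8] j [-0.18  0.59  1.96 -0.    0.59 -1.71]
 turn [-0.   0.1  0. ] then shift [   0.6 -197.1    1.1]
```

{"method": "jog_arm", "body": {
  "motion": [0,0,0,0,0,1,0,0,0,0,0,0,1,0,0,0,0,0,0,0,0]
}}

```text
time_s: 5.05
eef_pos: [550.6, -71.1, 49.4]
tcp_rot: [[-0.999, 0.041, 0.0], [0.041, 0.999, -0.0], [-0.0, -0.0, -1.0]]
contact_force: [-0.4, -0.4, -1.4]
gripper_width: 0.267
gripper_force: 79.3
```

{"method": "jog_arm", "body": {
  "motion": [0,0,0,0,0,1,0,0,0,0,0,0,0,0]
}}

```text
time_s: 5.25
eef_pos: [550.6, -71.1, 48.4]
tcp_rot: [[-0.999, 0.041, 0.0], [0.041, 0.999, -0.0], [-0.0, -0.0, -1.0]]
contact_force: [-0.6, -0.4, 2.8]
gripper_width: 0.268
gripper_force: 79.7
```

{"method": "jog_arm", "body": {
  "motion": [0,0,0,0,0,-0.6,0,0,0,0,0,-6,0,0,0,0,0,0,-10,0,0,0,0,0,0,-10,0,0,0,0,0,0,-10,0,0,0,0,0,0,-10,0,0,0,0,0,0,-10,0,0,0,0,0,0,-10,0,0,0,0,0,0,-10,0,0,0,0,0,0,-10,0,0]
}}

```text
time_s: 6.25
eef_pos: [546.9, -157.8, 48.9]
tcp_rot: [[-0.999, 0.041, 0.0], [0.041, 0.999, -0.0], [-0.0, -0.0, -1.0]]
contact_force: [0.8, 0.8, -1.8]
gripper_width: 0.267
gripper_force: 79.2
```

{"method": "jog_arm", "body": {
  "motion": [0,0,0,0,-11,0,0,0,0,0,0,-11,0,0,0,0,0,0,-11,0,0,0,0,0,0,-11,0,0,0,0,0,0,-11,0,0,0,0,0,0,-11,0,0,0,0,0,0,-11,0,0,0,0,0,0,-11,0,0,0,0,0,0,-11,0,0,0,0,0,0,-11,0,0]
}}

```text
time_s: 7.25
eef_pos: [542.3, -267.8, 48.9]
tcp_rot: [[-0.999, 0.041, 0.0], [0.041, 0.999, -0.0], [-0.0, -0.0, -1.0]]
contact_force: [0.2, -0.3, -2.3]
gripper_width: 0.265
gripper_force: 79.3
```

{"method": "jog_arm", "body": {
  "motion": [0,0,0,0,-5,0,0,0,0,0,0,0,0,0,0,0,0,0,10,0,0,0,0,0,0,15,0,0,0,0,0,0,20,-15,0,0,0,0,0,40,-30,0,0,0,0,0,45,-30,0,0,0,0,0,45,-30,0,0,0,0,0,45,-30,0]
}}

```text
time_s: 8.15
eef_pos: [549.9, -59.0, 178.1]
tcp_rot: [[-0.999, 0.04, -0.0], [0.04, 0.999, 0.0], [0.0, 0.0, -1.0]]
contact_force: [1.4, 1.2, -0.9]
gripper_width: 0.264
gripper_force: 79.1
```

```bash
python3 - <<'E'
from h import *
plan([514,373,180],72.2)
im=viewer.get_image("side"); save(im,"s4"); im=viewer.get_image("top"); save(im,"t4"); np.savez("t4",**im)
E
python3 -c "
import cv2,numpy as np
a=cv2.imread('pics/s4.png')[220:460,200:520];b=cv2.imread('pics/t4.png')[180:420,220:540]
cv2.imwrite('pics/c4.png',cv2.resize(np.hstack([a,b]),(800,300)))"
```

```text
t 8.2 pos [549.9 -59.  178.1] w 0.264 gf 79.1 F [ 1.4  1.2 -0.9] j [-0.16  0.41  1.88  0.    0.86 -1.69]
 turn [ 0.  -0.  15.5] then shift [166.2 400.3  -1.9]
```

View pics/c4.png

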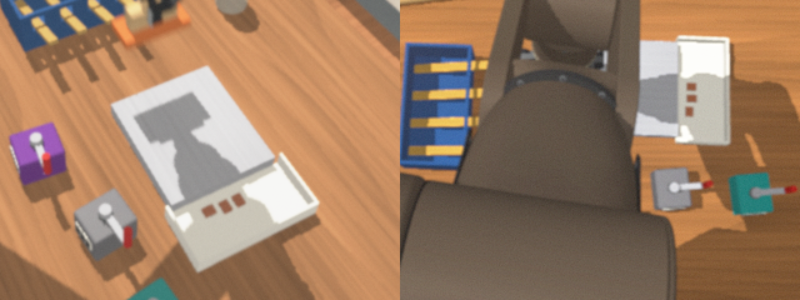

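All three chips lie in the trough (210–240, 205 in the left crop) and the plate is clear. Now the scraper goes back to its mat.

{"method": "jog_arm", "body": {
  "motion": [0,0,0,4,24,0,0,0,0,0,6,44,0,0,0,0,0,6,44,0,0,0,0,0,6,44,0,0,0,0,0,6,44,0,0,0,0,0,6,44,0,0,0,0,0,6,44,0,0,0,0,0,6,44,0,0,0,0,0,5,44,0,0,0,0,0,5,44,0,0]
}}

```text
time_s: 9.25
eef_pos: [510.4, 362.1, 176.7]
tcp_rot: [[-0.999, 0.04, -0.001], [0.04, 0.999, -0.0], [0.001, -0.0, -1.0]]
contact_force: [2.1, -0.4, -1.7]
gripper_width: 0.266
gripper_force: 79.3
```

```bash
python3 -c "
from h import *
plan([511,367,27],86.8)"
```

```text
t 9.2 pos [510.4 362.1 176.7] w 0.266 gf 79.3 F [ 2.1 -0.4 -1.7] j [ 0.57  0.5   1.71  0.    0.93 -0.96]
 turn [-0.  -0.   0.9] then shift [ -0.3   4.9 149.7]
```

{"method": "jog_arm", "body": {
  "motion": [0,0,0.9,0,5,30,0,0,0,0,0,0,40,0,0,0,0,0,0,36,0,0,0,0,0,0,24,0,0,0,0,0,0,12,0,0,0,0,0,0,5,0,0,0,0,0,0,2.5,0,0,0,0,0,0,0,0,0,0,0,0,0,0,0.4]
}}

```text
time_s: 10.15
eef_pos: [513.2, 365.2, 28.8]
tcp_rot: [[-0.998, 0.057, 0.002], [0.057, 0.998, 0.001], [-0.002, 0.001, -1.0]]
contact_force: [0.5, -0.3, 1.1]
gripper_width: 0.395
gripper_force: 0.0
```

```bash
python3 -c "
from h import *
plan([511,367,26.5],86.8)"
```

```text
t 10.2 pos [513.2 365.2  28.8] w 0.395 gf 0.0 F [ 0.5 -0.3  1.1] j [ 0.57  0.7   1.79  0.    0.65 -0.94]
 turn [ 0.1  0.1 -0.1] then shift [2.3 1.7 2.3]
```

{"method": "jog_arm", "body": {
  "motion": [0,0,0,0,0,0,0.7,0,0,0,0,0,0,1,0,0,0,0,0,-20,1,0,0,0,0,0,-40,1,0,0,0,0,0,-40,1,0,0,0,0,0,-40,1,0,0,0,0,0,-30,1,0,0,0,0,0,0,1]
}}

```text
time_s: 10.95
eef_pos: [514.6, 366.0, 202.6]
tcp_rot: [[-0.998, 0.057, 0.006], [0.057, 0.998, 0.004], [-0.006, 0.004, -1.0]]
contact_force: [0.2, 1.3, -0.7]
gripper_width: 1.0
gripper_force: 0.0
```

```bash
python3 - <<'E'
from h import *
im=viewer.get_image("wrist"); Q=cloud(im); save(im,"w5")
S=cv2.cvtColor(im["color"],cv2.COLOR_RGB2HSV)
m=(Q[...,2]>45)&(Q[...,2]<60)&(abs(Q[...,1]-367)<60)&(abs(Q[...,0]-511)<70)
for c in comps(m,500): print("handle",c.sum(),rect(Q[c]),np.nanmedian(Q[c],0).round(1))
m=(S[...,2]<70)&(Q[...,2]<8)
for c in comps(m,2000): print("mat",c.sum(),rect(Q[c]))
m=(S[...,0]<14)&(S[...,1]>200)&(Q[...,2]>10)&(Q[...,2]<30)
for c in comps(m,1000): print("foot",rect(Q[c]),np.nanmedian(Q[c],0).round(1))
plan([510,10,200],-2.2)
E
```

```text
handle 2401 ([513.7, 362.9], [23.9, 79.8], 87.3) [510.5 363.   52.9]
mat 9465 ([511.4, 365.9], [109.6, 148.8], 86.5)
t 11.0 pos [513.6 365.4 200.2] w 1.002 gf 0.0 F [-0.1 -0.2 -0.2] j [ 0.57  0.48  1.68 -0.    0.98 -0.94]
 turn [ 0.3  0.  88.9] then shift [-3.552e+02  1.000e+01  2.000e-01]
```

Scraper is upright, 4 mm from the mat centre. On to the bars: turn, then travel.

{"method": "jog_arm", "body": {
  "motion": [0,0,8.5,0,0,0,0.5,0,0,8.5,0,0,0,0.4,0,0,8.5,0,0,0,0.4,0,0,8.5,0,0,0,0.4,0,0,8.5,0,0,0,0.4,0,0,8.5,0,0,0,0.4,0,0,8.5,0,0,0,0.4,0,0,8.5,0,0,0,0.4,0,0,8.5,0,0,0,0.4,0,0,8.5,0,0,0,0.4]
}}

```text
time_s: 12.0
eef_pos: [511.9, 364.3, 196.3]
tcp_rot: [[-0.024, 1.0, -0.002], [1.0, 0.024, -0.001], [-0.001, -0.002, -1.0]]
contact_force: [0.7, 0.1, 0.2]
gripper_width: 0.403
gripper_force: 0.0
```

{"method": "jog_arm", "body": {
  "motion": [0,0,3.9,-25,0,0,0.4,0,0,0,-40,1,0,0.4,0,0,0,-40,1,0,0.4,0,0,0,-40,1,0,0.4,0,0,0,-40,1,0,0.4,0,0,0,-40,1,0,0.4,0,0,0,-40,1,0,0.4,0,0,0,-40,1,0,0.4,0,0,0,-40,1,0,0.4,0,0,0,-10,0,0,0.4]
}}

```text
time_s: 13.0
eef_pos: [507.8, 6.5, 196.7]
tcp_rot: [[0.04, 0.999, -0.002], [0.999, -0.04, -0.001], [-0.001, -0.002, -1.0]]
contact_force: [-0.0, 0.4, -0.9]
gripper_width: 0.396
gripper_force: 0.0
```

```bash
cat > bars.py <<'E'
from h import *
im=viewer.get_image("wrist"); Q=cloud(im); save(im,"w6")
S=cv2.cvtColor(im["color"],cv2.COLOR_RGB2HSV)
m=(S[...,0]>12)&(S[...,0]<30)&(S[...,1]>110)&(Q[...,2]>50)&(Q[...,2]<95)&(Q[...,1]<100)&(Q[...,1]>30)
m=cv2.morphologyEx(m.astype(np.uint8),cv2.MORPH_OPEN,np.ones((5,5)))
for c in comps(m,300):
    q=Q[c]; a=np.polyfit(q[:,1],q[:,2],1); b=np.polyfit(q[:,1],q[:,0],1)
    print(c.sum(),rect(q),"ymin",np.percentile(q[:,1],1).round(1),"slope",np.degrees(np.arctan(a[0])).round(1),"z@y60",np.polyval(a,60).round(1),"x@y60",np.polyval(b,60).round(1),"dx/dy",b[0].round(3))
plan([510,10,200],-2.2)
E
python3 bars.py
```

```text
1930 ([591.0, 67.9], [64.4, 16.8], 87.5) ymin 37.0 slope -20.7 z@y60 71.7 x@y60 589.9 dx/dy 0.032
1778 ([539.1, 68.4], [63.2, 16.3], 87.9) ymin 37.7 slope -20.2 z@y60 72.5 x@y60 538.4 dx/dy 0.041
1707 ([487.1, 69.4], [61.0, 15.8], 88.3) ymin 39.4 slope -20.2 z@y60 73.4 x@y60 486.9 dx/dy 0.032
1778 ([435.2, 70.5], [58.9, 16.8], 88.2) ymin 41.5 slope -20.2 z@y60 73.7 x@y60 435.7 dx/dy 0.036
t 13.1 pos [508.    6.7 196.7] w 0.402 gf 0.0 F [ 0.9 -0.8  0.8] j [-0.05  0.33  1.95 -0.    0.86 -0.01]
 turn [-0.1  0.  -0.1] then shift [ 3.3  1.9 -3.3]
```

View pics/w6.png

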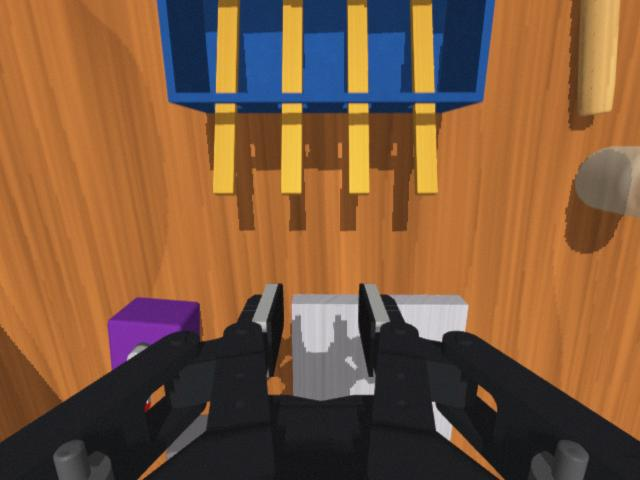

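The wrist view shows four bars at (225,150), (291,150), (357,150), (425,150) protruding evenly from the bin. Starting with the x≈590 bar.

```bash
python3 -c "
from h import *
plan([590.3,69.5,61],-2.2,-21)"
```

```text
t 13.1 pos [508.    6.7 196.7] w 0.402 gf 0.0 F [ 0.9 -0.8  0.8] j [-0.05  0.33  1.95 -0.    0.86 -0.01]
 turn [ -0.1 -21.   -0.1] then shift [110.1  79.8 103.1]
```

{"method": "jog_arm", "body": {
  "motion": [0,-7,0,0,0,0,0.4,0,-7,0,0,0,0,0.4,0,-7,0,0,0,0,0.4,0,0,0,22,16,10,0.4,0,0,0,22,16,10,0.4,0,0,0,22,16,10,0.4,0,0,0,22,16,10,0.4,0,0,0,22,16,10,0.4,0,0,0,0,0,0,0.4]
}}

```text
time_s: 13.95
eef_pos: [592.1, 93.8, 108.4]
tcp_rot: [[0.033, 0.999, -0.015], [0.933, -0.036, -0.358], [-0.358, -0.002, -0.934]]
contact_force: [-0.2, 0.4, -0.3]
gripper_width: 0.399
gripper_force: 0.0
```

```bash
python3 bars.py; python3 -c "
from h import *
plan([590.3,69.5,61],-2.2,-21)"
```

```text
2518 ([434.1, 64.8], [48.2, 17.7], 87.6) ymin 42.5 slope -20.3 z@y60 73.6 x@y60 435.8 dx/dy 0.032
2324 ([485.8, 63.0], [48.1, 17.4], 87.9) ymin 41.0 slope -20.4 z@y60 73.2 x@y60 487.2 dx/dy 0.021
1676 ([537.7, 62.8], [43.3, 16.7], 87.5) ymin 43.6 slope -21.2 z@y60 73.0 x@y60 537.1 dx/dy 0.128
1954 ([589.7, 59.3], [47.2, 15.9], 87.2) ymin 36.7 slope -20.8 z@y60 72.4 x@y60 589.6 dx/dy 0.041
t 14.0 pos [591.3  92.7 109.5] w 0.402 gf 0.0 F [ 0.6 -0.5  0.4] j [ 0.31  0.63  1.74 -0.43  0.95  0.63]
 turn [-0.1 21.   0.1] then shift [-85.8 -78.  -90.5]
t 14.0 pos [591.3  92.7 109.5] w 0.402 gf 0.0 F [ 0.6 -0.5  0.4] j [ 0.31  0.63  1.74 -0.43  0.95  0.63]
 turn [-0.1  0.   0.2] then shift [-4.3 -0.1 53.6]
```

{"method": "jog_arm", "body": {
  "motion": [0,0,0,-4.3,0,15,0.4,0,0,0,0,0,15,0.4,0,0,0,0,0,12,0.4,0,0,0,0,0,8,0.4,0,0,0,0,0,4,0.4,0,0,0,0,0,0,0.4,0,0,0,0,0,0,0,0,0,0,0,0,0,0,0,0,0,0,0,0,0,0,0,0,0,0,0,0],
  "force": 80
}}

```text
time_s: 15.0
eef_pos: [591.3, 68.2, 63.0]
tcp_rot: [[0.035, 0.999, -0.013], [0.933, -0.038, -0.358], [-0.358, 0.001, -0.934]]
contact_force: [-0.1, 0.6, 1.5]
gripper_width: 0.149
gripper_force: 78.3
```

```bash
python3 -c "
from h import *
plan([590.3,69.5,61],-2.2,-21)
im=viewer.get_image('wrist'); save(im,'w7')"
```

```text
t 15.0 pos [591.3  68.2  63. ] w 0.149 gf 78.3 F [-0.1  0.6  1.5] j [ 0.28  0.69  1.79 -0.47  0.84  0.66]
 turn [ 0.1 -0.   0. ] then shift [ 1.9 -1.1  1.4]
```

View pics/w7.png

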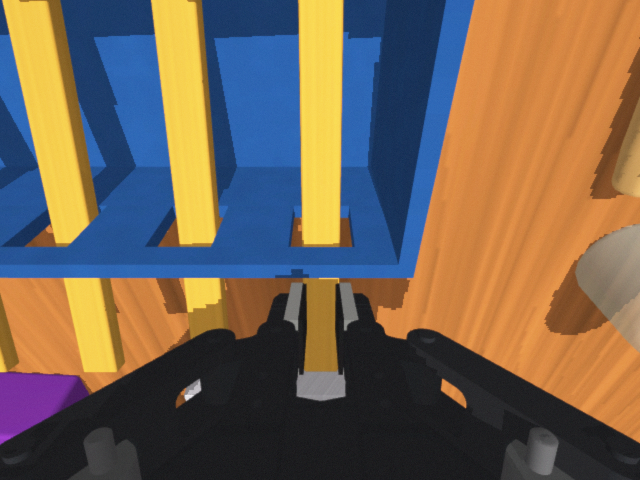

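The bar is held at (322,325), centred between the pads. I'll lift it 4 mm and draw it out along the slope.

{"method": "jog_arm", "body": {
  "motion": [0,0,0,-4,0,-2,0,0,0,0,-8,0,-2,0,0,0,0,-15,0,0,0,0,0,0,-18,0,0,0,0,0,0,-18,0,0,0,0,0,0,-18,0,0,0,0,0,0,-18,0,0,0,0,0,0,-18,0,0,0,0,0,0,-18,0,0,0,0,0,0,-10,0,0,0]
}}

```text
time_s: 16.05
eef_pos: [585.9, -67.7, 119.1]
tcp_rot: [[0.036, 0.999, -0.014], [0.933, -0.039, -0.358], [-0.359, 0.0, -0.934]]
contact_force: [0.0, 0.5, -2.0]
gripper_width: 0.148
gripper_force: 78.3
```

```bash
cat > st.py <<'E'
from h import *
import sys
# slot x' on plate from argv; tool offset along plate y = argv2
a=np.radians(-2.4); X=np.array([np.cos(a),np.sin(a)]);Y=np.array([-np.sin(a),np.cos(a)]);c=np.array([558,-178.5])
p=c+float(sys.argv[1])*X+float(sys.argv[2])*Y
plan([*p,float(sys.argv[3])],-2.4,0)
E
python3 st.py 63 -61 26
python3 - <<'E'
from h import *
im=viewer.get_image("wrist"); Q=cloud(im); save(im,"w8"); S=cv2.cvtColor(im["color"],cv2.COLOR_RGB2HSV)
m=(S[...,0]>14)&(S[...,0]<32)&(S[...,1]>110)&(abs(Q[...,0]-590)<18)&(Q[...,2]>50)
s=readout.state(); R=np.array(s["tcp_rot"])
for c in comps(m,300):
    q=(Q[c]-s["eef_pos"])@R; print(c.sum(),"tool x",np.percentile(q[:,0],[1,99]).round(1),"y",np.median(q[:,1]).round(1),"slope z/x",np.degrees(np.polyfit(q[:,0],q[:,2],1)[0]).round(1))
im=viewer.get_image("side"); save(im,"s8")
E
```

```text
t 16.1 pos [585.9 -67.7 119.1] w 0.148 gf 78.3 F [ 0.   0.5 -2. ] j [ 0.06  0.57  1.84 -0.5   0.83  0.46]
 turn [ 0.1 21.   0.2] then shift [-172.9   39.8   93.1]
14211 tool x [-32.4 116.3] y -0.4 slope z/x 1.0
```

View pics/s8.png

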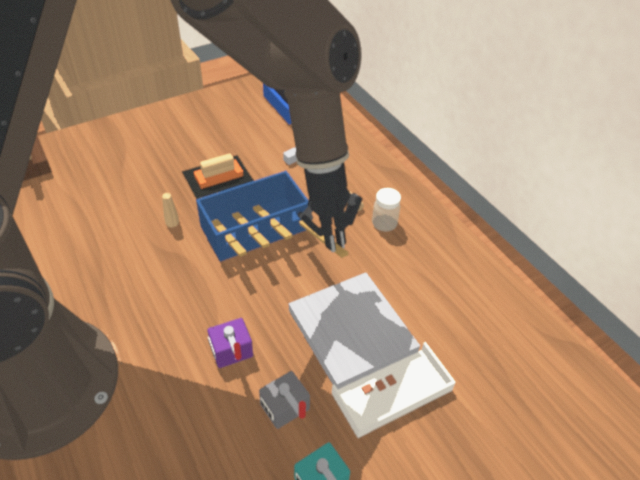

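The bar is out of the bin and held along the tool axis (hand at (335,240)). Level it and carry it over the plate.

{"method": "jog_arm", "body": {
  "motion": [0,7,0,-15,0,0,0,0,7,0,-10,0,-5,0,0,7,0,-10,0,0,0,0,0,0,-20,8,0,0,0,0,0,-30,10,0,0,0,0,0,-30,10,0,0,0,0,0,-30,10,0,0,0,0,0,-20,2,0,0,0,0,0,0,0,0,0]
}}

```text
time_s: 17.05
eef_pos: [619.6, -231.1, 132.2]
tcp_rot: [[0.04, 0.999, -0.001], [0.999, -0.04, -0.007], [-0.007, -0.001, -1.0]]
contact_force: [0.1, 0.3, -2.2]
gripper_width: 0.149
gripper_force: 78.4
```

```bash
python3 st.py 63 -62 30; python3 - <<'E'
from h import *
im=viewer.get_image("wrist"); Q=cloud(im); save(im,"w9"); S=cv2.cvtColor(im["color"],cv2.COLOR_RGB2HSV)
p=np.array(readout.state()["eef_pos"])
m=(S[...,0]>14)&(S[...,0]<32)&(S[...,1]>110)&(Q[...,2]>p[2]-25)
for c in comps(m,300):
    q=Q[c]; print(c.sum(),rect(q),"slope",np.degrees(np.polyfit(q[:,1],q[:,2],1)[0]).round(1),"top z-tcp",(np.median(q[:,2])-p[2]).round(1))
m=(Q[...,2]>18)&(Q[...,2]<30)&(S[...,1]<60)
for c in comps(m,1000): print("plate",c.sum(),rect(Q[c]),np.median(Q[c][:,2]))
E
```

```text
t 17.1 pos [ 619.6 -231.1  132.2] w 0.149 gf 78.4 F [ 0.1  0.3 -2.2] j [-0.4   0.6   1.66 -0.01  0.88 -0.35]
 turn [-0.1  0.4  0.1] then shift [-12.   -0.7 102.2]
14067 ([620.2, -188.3], [152.7, 15.9], 87.6) slope -1.5 top z-tcp 4.1
plate 53996 ([537.0, -179.0], [200.4, 138.3], 87.5) 25.4509343704418
plate 5032 ([641.7, -180.3], [192.2, 14.0], 87.7) 25.457601711623013
plate 1022 ([396.9, -247.7], [28.1, 66.0], 32.4) 24.158063834529116
```

{"method": "jog_arm", "body": {
  "motion": [0,1.2,0,-12,-0.7,20,0,0,0,0,0,0,30,0,0,0,0,0,0,25,0,0,0,0,0,0,15,0,0,0,0,0,0,6,0,0,0,0,0,0,2,0,0,0,0,0,0,2,0,0,0,0,0,0,0,0]
}}

```text
time_s: 17.9
eef_pos: [618.8, -240.2, 33.6]
tcp_rot: [[0.038, 0.999, 0.001], [0.999, -0.038, 0.014], [0.014, 0.0, -1.0]]
contact_force: [-0.1, 0.7, -1.2]
gripper_width: 0.151
gripper_force: 78.4
```

```bash
python3 st.py 63 -62 28
```

```text
t 17.9 pos [ 618.8 -240.2   33.6] w 0.151 gf 78.4 F [-0.1  0.7 -1.2] j [-0.42  0.73  1.7   0.02  0.72 -0.4 ]
 turn [ 0.  -0.8  0.2] then shift [-2.9 -0.3  5.6]
```

{"method": "jog_arm", "body": {
  "motion": [0,0,0,-3,0,1,0,0,0,0,0,0,1.5,0,0,0,0,0,0,0,0]
}}

```text
time_s: 18.2
eef_pos: [618.1, -243.3, 30.3]
tcp_rot: [[0.038, 0.999, -0.0], [0.999, -0.038, 0.014], [0.014, -0.001, -1.0]]
contact_force: [0.2, 0.1, -2.4]
gripper_width: 0.149
gripper_force: 78.4
```

{"method": "jog_arm", "body": {
  "motion": [0,-0.5,0,0,0,1,0,0,0,0,0,0,1,0,0,0,0,0,0,0,0]
}}

```text
time_s: 18.5
eef_pos: [618.2, -243.0, 28.1]
tcp_rot: [[0.038, 0.999, -0.001], [0.999, -0.038, 0.005], [0.005, -0.001, -1.0]]
contact_force: [-0.4, -0.4, -1.7]
gripper_width: 0.147
gripper_force: 78.5
```

{"method": "jog_arm", "body": {
  "motion": [0,0,0,0,0,0.7,0,0,0,0,0,0,0.7,0,0,0,0,0,0,0,0]
}}

```text
time_s: 18.8
eef_pos: [618.3, -243.0, 28.0]
tcp_rot: [[0.038, 0.999, -0.0], [0.999, -0.038, 0.005], [0.005, -0.001, -1.0]]
contact_force: [-5.2, 3.0, 17.5]
gripper_width: 0.15
gripper_force: 80.8
```

Contact reached at TCP z≈28. Release and rise.

{"method": "jog_arm", "body": {
  "motion": [0,0,0,0,0,-1,0,0,0,0,0,0,0,0.2,0,0,0,0,0,0,0.35,0,0,0,0,0,0,0.35,0,0,0,0,0,-15,0.35,0,0,0,0,0,-40,0.35,0,0,0,0,0,-40,0.4,0,0,0,0,0,-40,0.4,0,0,0,0,0,0,0.4]
}}

```text
time_s: 19.7
eef_pos: [621.3, -245.2, 169.8]
tcp_rot: [[0.038, 0.999, 0.008], [0.999, -0.038, 0.002], [0.002, 0.008, -1.0]]
contact_force: [0.8, 0.5, -0.9]
gripper_width: 0.4
gripper_force: 0.0
```

```bash
cat > lay.py <<'E'
from h import *
im=viewer.get_image("wrist"); Q=cloud(im); save(im,"lay"); S=cv2.cvtColor(im["color"],cv2.COLOR_RGB2HSV)
m=(S[...,0]>14)&(S[...,0]<32)&(S[...,1]>110)&(Q[...,2]>24)&(Q[...,2]<45)&(abs(Q[...,1]+178)<130)
a=np.radians(-2.4); X=np.array([np.cos(a),np.sin(a)]);Y=np.array([-np.sin(a),np.cos(a)]);c0=np.array([558,-178.5])
for c in comps(m,300):
    q=Q[c]; r=rect(q); d=np.array(r[0])-c0; print("plate xy",(d@X).round(1),(d@Y).round(1),r,"slope",np.degrees(np.polyfit(q[:,1],q[:,2],1)[0]).round(1),"z",np.median(q[:,2]).round(1))
E
python3 lay.py; python3 -c "
from h import *
plan([538.7,71.5,62.5],-2.2,-21)"
```

```text
plate xy 60.4 -1.2 ([618.3, -182.2], [188.9, 15.7], 87.8) slope 0.1 z 30.8
t 19.8 pos [ 620.1 -244.6  167. ] w 0.398 gf 0.0 F [ 0.  -0.4 -1. ] j [-0.42  0.57  1.62  0.01  0.95 -0.39]
 turn [  0.3 -21.2  -0. ] then shift [329.4 -93.4 -14.5]
```

{"method": "jog_arm", "body": {
  "motion": [0,-7,0,0,0,-20,0.4,0,-7,0,20,-6,-20,0.4,0,-7.2,0,35,-10,-20,0.4,0,0,0,40,-12,0,0.4,0,0,0,40,-12,0,0.4,0,0,0,40,-12,0,0.4,0,0,0,40,-12,0,0.4,0,0,0,40,-12,0,0.4,0,0,0,40,-10,0,0.4,0,0,0,20,-5,0,0.4]
}}

```text
time_s: 20.75
eef_pos: [537.6, 63.9, 118.8]
tcp_rot: [[0.033, 0.999, -0.017], [0.937, -0.037, -0.349], [-0.349, -0.004, -0.937]]
contact_force: [-0.0, -0.0, -0.0]
gripper_width: 0.398
gripper_force: 0.0
```

```bash
python3 bars.py; python3 -c "
from h import *
plan([538.7,71.5,62.5],-2.2,-21)"
```

```text
3106 ([434.8, 69.9], [55.1, 17.0], 88.0) ymin 45.1 slope -20.5 z@y60 73.2 x@y60 435.8 dx/dy 0.023
2809 ([486.4, 67.9], [54.1, 16.5], 87.7) ymin 43.4 slope -20.6 z@y60 72.8 x@y60 486.9 dx/dy 0.028
2659 ([538.3, 66.6], [53.5, 16.0], 87.7) ymin 41.4 slope -20.7 z@y60 72.3 x@y60 538.0 dx/dy 0.032
t 20.8 pos [537.2  65.3 118.1] w 0.402 gf 0.0 F [-2.   3.2 -1.4] j [ 0.29  0.55  1.88 -0.44  0.88  0.64]
 turn [-0.3 20.4  0.2] then shift [-56.3 -25.1 -81.9]
t 20.8 pos [537.2  65.3 118.1] w 0.402 gf 0.0 F [-2.   3.2 -1.4] j [ 0.29  0.55  1.88 -0.44  0.88  0.64]
 turn [-0.2 -0.6  0.2] then shift [25.7  1.2 49.7]
```

{"method": "jog_arm", "body": {
  "motion": [0,-0.6,0,12,1,5,0.4,0,0,0,13,0,8,0.4,0,0,0,0,0,15,0.4,0,0,0,0,0,12,0.4,0,0,0,0,0,8,0.4,0,0,0,0,0,3,0.4,0,0,0,0,0,0,0,0,0,0,0,0,0,0,0,0,0,0,0,0,0,0,0,0,0,0,0,0]
}}

```text
time_s: 21.8
eef_pos: [540.5, 66.7, 64.0]
tcp_rot: [[0.035, 0.999, -0.016], [0.933, -0.038, -0.358], [-0.358, -0.002, -0.934]]
contact_force: [-0.2, -0.1, -1.5]
gripper_width: 0.148
gripper_force: 78.2
```

```bash
cat > held.py <<'E'
from h import *
s=readout.state(); p=np.array(s["eef_pos"]); R=np.array(s["tcp_rot"])
im=viewer.get_image("wrist"); Q=cloud(im); save(im,"held"); S=cv2.cvtColor(im["color"],cv2.COLOR_RGB2HSV)
q=(Q-p)@R
m=(S[...,0]>14)&(S[...,0]<32)&(S[...,1]>110)&(abs(q[...,1])<14)&(abs(q[...,2])<25)
print("w",round(s["gripper_width"],3),"gf",round(s["gripper_force"],1),"F",np.round(s["contact_force"],1),p.round(1))
for c in comps(m,300):
    k=q[c]; print(c.sum(),"tool x",np.percentile(k[:,0],[1,99]).round(1),"y",np.median(k[:,1]).round(1),"pitch",np.degrees(np.polyfit(k[:,0],k[:,2],1)[0]).round(1),"top z at x=0",np.polyval(np.polyfit(k[:,0],k[:,2],1),0).round(1))
E
python3 held.py
```

```text
w 0.148 gf 78.2 F [-0.2 -0.1 -1.5] [540.5  66.7  64. ]
9780 tool x [ 32.1 115.6] y -1.1 pitch -0.1 top z at x=0 -5.7
3082 tool x [-30.2  16.5] y -0.8 pitch -0.3 top z at x=0 -5.9
```

{"method": "jog_arm", "body": {
  "motion": [0,0,0,-4,0,-2,0,0,0,0,-8,0,-2,0,0,0,0,-15,0,0,0,0,0,0,-18,0,0,0,0,0,0,-18,0,0,0,0,0,0,-18,0,0,0,0,0,0,-18,0,0,0,0,0,0,-18,0,0,0,0,0,0,-18,0,0,0,0,0,0,-15,0,0,0]
}}

```text
time_s: 22.85
eef_pos: [534.9, -73.7, 121.8]
tcp_rot: [[0.036, 0.999, -0.016], [0.933, -0.039, -0.358], [-0.359, -0.002, -0.934]]
contact_force: [0.5, 0.0, -2.7]
gripper_width: 0.154
gripper_force: 78.2
```

```bash
python3 held.py; python3 st.py 18 -64 45
```

```text
w 0.154 gf 78.2 F [ 0.5  0.  -2.7] [534.9 -73.7 121.8]
14099 tool x [-30.2 114.4] y -0.7 pitch 0.8 top z at x=0 -6.0
t 22.9 pos [535.  -75.1 122.5] w 0.152 gf 78.2 F [ 0.  -4.1 -1.3] j [ 0.05  0.51  1.96 -0.53  0.78  0.49]
 turn [-0.1 21.   0.1] then shift [-166.3   45.3   77.5]
```

{"method": "jog_arm", "body": {
  "motion": [0,7,0,-15,0,0,0,0,7,0,-10,4,-5,0,0,7.5,0,-10,6,0,0,0,0,0,-20,8,0,0,0,0,0,-28,8,0,0,0,0,0,-30,8,0,0,0,0,0,-30,8,20,0,0,0,0,-15,3,20,0,0,0,0,0,0,15,0,0,0,0,0,0,0,0]
}}

```text
time_s: 23.9
eef_pos: [568.8, -226.6, 79.9]
tcp_rot: [[0.04, 0.999, -0.014], [0.999, -0.041, -0.034], [-0.035, -0.013, -0.999]]
contact_force: [-0.3, 0.4, -2.1]
gripper_width: 0.152
gripper_force: 78.4
```

```bash
python3 held.py; python3 st.py 18 -64 28
```

```text
w 0.152 gf 78.4 F [-0.3  0.4 -2.1] [ 568.8 -226.6   79.9]
13986 tool x [-28.2 116.4] y -0.2 pitch 0.8 top z at x=0 -7.5
t 23.9 pos [ 569.5 -226.2   81. ] w 0.147 gf 78.4 F [-0.1  0.1 -2.2] j [-0.41  0.61  1.81 -0.06  0.72 -0.32]
 turn [-0.7  2.   0.1] then shift [-16.8   4.5  53. ]
```

{"method": "jog_arm", "body": {
  "motion": [-0.7,2.4,0,-10,2,10,0,0,0,0,-9,2.5,15,0,0,0,0,0,0,15,0,0,0,0,0,0,0,0]
}}

```text
time_s: 24.35
eef_pos: [573.0, -245.2, 40.1]
tcp_rot: [[0.039, 0.999, -0.0], [0.999, -0.039, 0.006], [0.006, -0.0, -1.0]]
contact_force: [-0.3, -0.1, -2.2]
gripper_width: 0.151
gripper_force: 78.4
```

```bash
python3 held.py; python3 st.py 18 -66 28
```

```text
w 0.151 gf 78.4 F [-0.3 -0.1 -2.2] [ 573.  -245.2   40.1]
13990 tool x [-28.4 116.1] y -0.4 pitch 0.8 top z at x=0 -7.3
t 24.4 pos [ 573.4 -245.1   41. ] w 0.15 gf 78.4 F [-0.2  0.1 -1.8] j [-0.46  0.68  1.8   0.01  0.67 -0.42]
 turn [ 0.  -0.4  0.2] then shift [-0.1 -0.2 13. ]
```

{"method": "jog_arm", "body": {
  "motion": [0,0,0,0,0,8,0,0,0,0,0,0,2,0,0,0,0,0,0,1.5,0,0,0,0,0,0,1.5,0,0,0,0,0,0,0,0]
}}

```text
time_s: 24.9
eef_pos: [574.4, -246.1, 29.2]
tcp_rot: [[0.04, 0.999, 0.003], [0.999, -0.04, 0.005], [0.006, 0.003, -1.0]]
contact_force: [0.9, 0.1, -2.0]
gripper_width: 0.151
gripper_force: 78.4
```

{"method": "jog_arm", "body": {
  "motion": [0,0,0,0,0,0.7,0,0,0,0,0,0,0.7,0,0,0,0,0,0,0,0]
}}

```text
time_s: 25.2
eef_pos: [574.4, -246.2, 27.8]
tcp_rot: [[0.04, 0.999, 0.003], [0.999, -0.04, 0.005], [0.006, 0.003, -1.0]]
contact_force: [-0.6, -0.6, -2.0]
gripper_width: 0.151
gripper_force: 78.5
```

{"method": "jog_arm", "body": {
  "motion": [0,0,0,0,0,0.8,0,0,0,0,0,0,0.7,0,0,0,0,0,0,0,0]
}}

```text
time_s: 25.5
eef_pos: [574.5, -246.2, 27.1]
tcp_rot: [[0.039, 0.999, 0.003], [0.999, -0.04, 0.005], [0.005, 0.003, -1.0]]
contact_force: [-3.6, 1.6, 12.6]
gripper_width: 0.149
gripper_force: 80.2
```

Contact. Release, rise, and return toward the third bar.

{"method": "jog_arm", "body": {
  "motion": [0,0,0,0,0,-0.7,0,0,0,0,0,0,0,0.2,0,0,0,0,0,0,0.32,0,0,0,0,0,0,0.32,0,0,0,0,0,-15,0.32,0,0,0,0,0,-40,0.32,0,0,0,0,0,-40,0.4,0,0,0,0,0,-40,0.4,0,0,0,0,0,0,0.4]
}}

```text
time_s: 26.4
eef_pos: [576.8, -248.2, 168.6]
tcp_rot: [[0.039, 0.999, 0.011], [0.999, -0.039, 0.002], [0.002, 0.011, -1.0]]
contact_force: [-0.4, -0.9, -0.4]
gripper_width: 0.398
gripper_force: 0.0
```

```bash
python3 lay.py; python3 -c "
from h import *
plan([487.4,73,62.5],-2.2,-21)"
```

```text
plate xy 60.3 -1.2 ([618.2, -182.2], [189.2, 15.8], 87.8) slope 0.2 z 30.8
plate xy 16.7 -2.4 ([574.6, -181.6], [189.5, 15.8], 87.9) slope 0.1 z 30.9
t 26.4 pos [ 575.6 -247.7  165.9] w 0.399 gf 0.0 F [-0.4  0.2 -0.8] j [-0.46  0.51  1.72  0.01  0.9  -0.42]
 turn [  0.5 -21.2  -0.1] then shift [ 333.1 -100.5  -17.1]
```

{"method": "jog_arm", "body": {
  "motion": [0.5,-7,0,0,0,-20,0.4,0,-7,0,20,-6,-20,0.4,0,-7.2,0,35,-12,-20,0.4,0,0,0,40,-12,0,0.4,0,0,0,42,-13,0,0.4,0,0,0,42,-13,0,0.4,0,0,0,42,-13,0,0.4,0,0,0,42,-13,0,0.4,0,0,0,35,-11,0,0.4,0,0,0,15,-5,0,0.4]
}}

```text
time_s: 27.45
eef_pos: [487.0, 57.6, 120.5]
tcp_rot: [[0.033, 0.999, -0.023], [0.94, -0.039, -0.34], [-0.341, -0.011, -0.94]]
contact_force: [0.6, -0.4, -0.1]
gripper_width: 0.396
gripper_force: 0.0
```

```bash
python3 bars.py; python3 -c "
from h import *
plan([487.4,73,62.5],-2.2,-21)"
```

```text
3054 ([434.8, 70.5], [54.2, 16.4], 87.8) ymin 44.4 slope -20.7 z@y60 73.7 x@y60 435.2 dx/dy 0.035
2837 ([486.7, 68.5], [54.7, 16.0], 88.1) ymin 42.4 slope -20.8 z@y60 73.3 x@y60 486.4 dx/dy 0.032
t 27.5 pos [486.9  58.2 120.2] w 0.403 gf 0.0 F [-0.9  1.7 -1.3] j [ 0.3   0.5   1.99 -0.44  0.83  0.67]
 turn [-0.6 19.9  0.1] then shift [-47.3  25.  -79.8]
t 27.5 pos [486.9  58.2 120.2] w 0.403 gf 0.0 F [-0.9  1.7 -1.3] j [ 0.3   0.5   1.99 -0.44  0.83  0.67]
 turn [-0.6 -1.1  0.2] then shift [34.5 -0.1 48.6]
```

{"method": "jog_arm", "body": {
  "motion": [-0.6,-1.1,0,16,-0.5,5,0.4,0,0,0,18,-0.7,8,0.4,0,0,0,0,0,15,0.4,0,0,0,0,0,12,0.4,0,0,0,0,0,7,0.4,0,0,0,0,0,2.5,0.4,0,0,0,0,0,0,0,0,0,0,0,0,0,0,0,0,0,0,0,0,0,0,0,0,0,0,0,0]
}}

```text
time_s: 28.5
eef_pos: [488.3, 69.8, 64.0]
tcp_rot: [[0.035, 0.999, -0.011], [0.933, -0.037, -0.358], [-0.358, 0.002, -0.934]]
contact_force: [-0.3, 0.9, -0.1]
gripper_width: 0.15
gripper_force: 78.2
```

```bash
python3 held.py
```

```text
w 0.15 gf 78.2 F [-0.3  0.9 -0.1] [488.3  69.8  64. ]
9852 tool x [ 30.7 115.8] y -0.9 pitch -0.2 top z at x=0 -5.1
3000 tool x [-31.2  15.3] y -0.9 pitch -0.2 top z at x=0 -5.2
```

{"method": "jog_arm", "body": {
  "motion": [0,0,0,-4,0,-2,0,0,0,0,-8,0,-2,0,0,0,0,-15,0,0,0,0,0,0,-18,0,0,0,0,0,0,-18,0,0,0,0,0,0,-18,0,0,0,0,0,0,-18,0,0,0,0,0,0,-18,0,0,0,0,0,0,-18,0,0,0,0,0,0,-15,0,0,0]
}}

```text
time_s: 29.55
eef_pos: [482.4, -70.5, 121.9]
tcp_rot: [[0.036, 0.999, -0.012], [0.933, -0.038, -0.359], [-0.359, 0.001, -0.933]]
contact_force: [-0.6, -0.1, -1.8]
gripper_width: 0.146
gripper_force: 78.2
```

```bash
python3 held.py; python3 st.py -25 -64 45
```

```text
w 0.146 gf 78.2 F [-0.6 -0.1 -1.8] [482.4 -70.5 121.9]
14070 tool x [-31.1 114.7] y -0.7 pitch 0.7 top z at x=0 -5.3
t 29.6 pos [482.5 -71.8 122.5] w 0.151 gf 78.2 F [ 0.9 -2.3 -0.5] j [ 0.06  0.46  2.08 -0.57  0.73  0.55]
 turn [ 0.1 21.1  0.2] then shift [-167.4   54.9   77.5]
```

{"method": "jog_arm", "body": {
  "motion": [0,7,0,-15,0,0,0,0,7,0,-10,6,-5,0,0,7.5,0,-10,8,0,0,0,0,0,-20,9,0,0,0,0,0,-28,10,0,0,0,0,0,-30,10,0,0,0,0,0,-30,8,20,0,0,0,0,-15,4,20,0,0,0,0,0,0,15,0,0,0,0,0,0,0,0]
}}

```text
time_s: 30.6
eef_pos: [523.6, -222.9, 82.7]
tcp_rot: [[0.04, 0.999, -0.017], [0.997, -0.041, -0.068], [-0.069, -0.014, -0.998]]
contact_force: [0.7, 1.2, -1.6]
gripper_width: 0.153
gripper_force: 78.4
```

```bash
python3 held.py; python3 st.py -25 -64 28
```

```text
w 0.153 gf 78.4 F [ 0.7  1.2 -1.6] [ 523.6 -222.9   82.7]
13928 tool x [-29.2 116.5] y -0.2 pitch 0.8 top z at x=0 -6.8
t 30.6 pos [ 524.3 -222.6   83.8] w 0.148 gf 78.4 F [ 0.5 -0.3 -0.7] j [-0.41  0.56  1.92 -0.11  0.66 -0.28]
 turn [-0.7  4.   0.1] then shift [-18.5   6.9  55.8]
```

{"method": "jog_arm", "body": {
  "motion": [-0.7,4.2,0,-10,3,10,0,0,0,0,-9,4,15,0,0,0,0,0,0,17,0,0,0,0,0,0,0,0]
}}

```text
time_s: 31.05
eef_pos: [530.4, -242.1, 41.6]
tcp_rot: [[0.04, 0.999, -0.001], [0.999, -0.04, 0.003], [0.003, -0.001, -1.0]]
contact_force: [-0.7, 0.3, -1.5]
gripper_width: 0.148
gripper_force: 78.4
```

```bash
python3 held.py; python3 st.py -25 -65 27
```

```text
w 0.148 gf 78.4 F [-0.7  0.3 -1.5] [ 530.4 -242.1   41.6]
13954 tool x [-29.4 116.4] y -0.4 pitch 0.7 top z at x=0 -6.7
t 31.1 pos [ 530.8 -242.    42.5] w 0.148 gf 78.4 F [-0.4 -0.9 -1. ] j [-0.48  0.64  1.89  0.    0.61 -0.45]
 turn [-0.  -0.2  0.2] then shift [-0.5 -0.5 15.5]
```

{"method": "jog_arm", "body": {
  "motion": [0,0,0,0,0,8,0,0,0,0,0,0,3,0,0,0,0,0,0,1.5,0,0,0,0,0,0,1.2,0,0,0,0,0,0,0,0]
}}

```text
time_s: 31.6
eef_pos: [531.6, -242.3, 29.5]
tcp_rot: [[0.039, 0.999, 0.002], [0.999, -0.039, 0.003], [0.003, 0.002, -1.0]]
contact_force: [-0.5, 0.4, -1.3]
gripper_width: 0.147
gripper_force: 78.5
```

{"method": "jog_arm", "body": {
  "motion": [0,0,0,0,0,0.8,0,0,0,0,0,0,0.7,0,0,0,0,0,0,0,0]
}}

```text
time_s: 31.9
eef_pos: [531.6, -242.4, 28.0]
tcp_rot: [[0.039, 0.999, 0.002], [0.999, -0.039, 0.003], [0.003, 0.002, -1.0]]
contact_force: [0.3, 0.1, -1.1]
gripper_width: 0.148
gripper_force: 78.5
```

{"method": "jog_arm", "body": {
  "motion": [0,0,0,0,0,0.8,0,0,0,0,0,0,0.4,0,0,0,0,0,0,0,0]
}}

```text
time_s: 32.2
eef_pos: [531.7, -242.4, 27.7]
tcp_rot: [[0.039, 0.999, 0.002], [0.999, -0.039, 0.003], [0.003, 0.002, -1.0]]
contact_force: [-4.5, 1.8, 17.7]
gripper_width: 0.149
gripper_force: 80.9
```

{"method": "jog_arm", "body": {
  "motion": [0,0,0,0,0,-0.4,0,0,0,0,0,0,0,0.2,0,0,0,0,0,0,0.32,0,0,0,0,0,0,0.32,0,0,0,0,0,-15,0.32,0,0,0,0,0,-40,0.32,0,0,0,0,0,-40,0.4,0,0,0,0,0,-40,0.4,0,0,0,0,0,0,0.4]
}}

```text
time_s: 33.1
eef_pos: [534.0, -244.1, 168.4]
tcp_rot: [[0.039, 0.999, 0.009], [0.999, -0.039, -0.001], [-0.001, 0.009, -1.0]]
contact_force: [0.2, -0.2, -0.3]
gripper_width: 0.398
gripper_force: 0.0
```

```bash
python3 lay.py; python3 -c "
from h import *
plan([435.8,75,62.5],-2.2,-21)"
```

```text
plate xy -26.3 -1.5 ([531.7, -178.9], [189.6, 15.7], 87.9) slope 0.1 z 31.1
plate xy 16.7 -2.6 ([574.6, -181.8], [190.0, 15.8], 87.9) slope 0.1 z 31.0
plate xy 60.3 -1.6 ([618.2, -182.6], [189.4, 16.2], 87.6) slope 0.1 z 30.9
t 33.1 pos [ 532.9 -243.6  166. ] w 0.401 gf 0.0 F [-0.7 -0.2 -0.5] j [-0.48  0.46  1.82  0.    0.86 -0.45]
 turn [  0.4 -21.   -0.1] then shift [ 330.8 -109.3  -16.2]
```

{"method": "jog_arm", "body": {
  "motion": [0.4,-7,0,0,0,-20,0.4,0,-7,0,20,-6,-20,0.4,0,-7.5,0,35,-12,-20,0.4,0,0,0,40,-13,0,0.4,0,0,0,42,-14,0,0.4,0,0,0,42,-15,0,0.4,0,0,0,42,-15,0,0.4,0,0,0,42,-15,0,0.4,0,0,0,35,-12,0,0.4,0,0,0,15,-5,0,0.4]
}}

```text
time_s: 34.15
eef_pos: [435.8, 59.1, 121.4]
tcp_rot: [[0.032, 0.999, -0.025], [0.943, -0.039, -0.332], [-0.333, -0.013, -0.943]]
contact_force: [0.3, 0.1, -0.3]
gripper_width: 0.397
gripper_force: 0.0
```

```bash
python3 bars.py; python3 -c "
from h import *
plan([435.8,75,62.5],-2.2,-21)"
```

```text
2824 ([434.8, 70.5], [54.5, 16.0], 88.1) ymin 44.3 slope -20.7 z@y60 74.0 x@y60 434.4 dx/dy 0.04
t 34.2 pos [435.6  59.8 121.1] w 0.398 gf 0.0 F [ 0.4  0.8 -1.2] j [ 0.33  0.44  2.1  -0.45  0.79  0.71]
 turn [-0.8 19.4  0.1] then shift [-46.9  76.2 -78.9]
t 34.2 pos [435.6  59.8 121.1] w 0.398 gf 0.0 F [ 0.4  0.8 -1.2] j [ 0.33  0.44  2.1  -0.45  0.79  0.71]
 turn [-0.7 -1.6  0.3] then shift [35.2 -0.4 49.2]
```

{"method": "jog_arm", "body": {
  "motion": [-0.7,-1.6,0,16,-0.7,5,0.4,0,0,0,18,-1,8,0.4,0,0,0,0,0,15,0.4,0,0,0,0,0,12,0.4,0,0,0,0,0,7,0.4,0,0,0,0,0,2.5,0.4,0,0,0,0,0,0,0,0,0,0,0,0,0,0,0,0,0,0,0,0,0,0,0,0,0,0,0,0]
}}

```text
time_s: 35.2
eef_pos: [436.6, 71.5, 64.8]
tcp_rot: [[0.034, 0.999, -0.012], [0.933, -0.036, -0.358], [-0.358, 0.001, -0.934]]
contact_force: [0.4, -1.6, 0.6]
gripper_width: 0.145
gripper_force: 78.2
```

```bash
python3 held.py
```

```text
w 0.145 gf 78.2 F [ 0.4 -1.6  0.6] [436.6  71.5  64.8]
9692 tool x [ 31.8 116. ] y -1.1 pitch -0.2 top z at x=0 -4.4
2988 tool x [-30.8  15.9] y -0.9 pitch -0.2 top z at x=0 -4.7
```

{"method": "jog_arm", "body": {
  "motion": [0,0,0,-4,0,-2,0,0,0,0,-8,0,-2,0,0,0,0,-15,0,0,0,0,0,0,-18,0,0,0,0,0,0,-18,0,0,0,0,0,0,-18,0,0,0,0,0,0,-18,0,0,0,0,0,0,-18,0,0,0,0,0,0,-18,0,0,0,0,0,0,-15,0,0,0],
  "force": 100
}}

```text
time_s: 36.25
eef_pos: [430.7, -68.9, 122.7]
tcp_rot: [[0.035, 0.999, -0.013], [0.933, -0.037, -0.358], [-0.359, 0.001, -0.934]]
contact_force: [0.3, 0.9, -1.8]
gripper_width: 0.136
gripper_force: 99.0
```

```bash
python3 held.py; python3 st.py -68 -64 45
```

```text
w 0.136 gf 99.0 F [ 0.3  0.9 -1.8] [430.7 -68.9 122.7]
13741 tool x [-30.3 115. ] y -0.8 pitch 0.9 top z at x=0 -4.6
t 36.3 pos [430.7 -70.2 123.3] w 0.135 gf 99.0 F [-0.2 -1.7 -0.8] j [ 0.08  0.4   2.19 -0.6   0.68  0.61]
 turn [ 0.1 21.   0.3] then shift [-166.9   63.7   78.3]
```

{"method": "jog_arm", "body": {
  "motion": [0,7,0,-15,0,0,0,0,7,0,-10,7,-5,0,0,7.5,0,-10,9,0,0,0,0,0,-20,10,0,0,0,0,0,-28,11,0,0,0,0,0,-30,11,0,0,0,0,0,-30,9,20,0,0,0,0,-15,6,20,0,0,0,0,0,0,15,0,0,0,0,0,0,0,0]
}}

```text
time_s: 37.3
eef_pos: [477.1, -220.2, 85.6]
tcp_rot: [[0.039, 0.999, -0.023], [0.995, -0.041, -0.095], [-0.096, -0.019, -0.995]]
contact_force: [-0.6, -0.1, -1.6]
gripper_width: 0.134
gripper_force: 99.0
```

```bash
python3 held.py; python3 st.py -68 -65 27
```

```text
w 0.134 gf 99.0 F [-0.6 -0.1 -1.6] [ 477.1 -220.2   85.6]
13679 tool x [-28.5 116.9] y -0.3 pitch 0.9 top z at x=0 -5.9
t 37.4 pos [ 477.7 -219.8   86.6] w 0.135 gf 99.0 F [ 0.3 -0.6 -0.8] j [-0.42  0.51  2.02 -0.17  0.6  -0.24]
 turn [-1.   5.5  0.1] then shift [-20.4  10.5  59.6]
```

{"method": "jog_arm", "body": {
  "motion": [-1,5.8,0,-10,5,10,0,0,0,0,-10,5.5,15,0,0,0,0,0,0,20,0,0,0,0,0,0,0,0]
}}

```text
time_s: 37.75
eef_pos: [486.7, -239.5, 43.0]
tcp_rot: [[0.039, 0.999, -0.003], [0.999, -0.039, -0.004], [-0.004, -0.003, -1.0]]
contact_force: [0.1, -0.1, -2.2]
gripper_width: 0.134
gripper_force: 99.0
```

```bash
python3 held.py; python3 st.py -68 -65 27
```

```text
w 0.134 gf 99.0 F [ 0.1 -0.1 -2.2] [ 486.7 -239.5   43. ]
13573 tool x [-28.6 116.8] y -0.5 pitch 0.9 top z at x=0 -5.9
t 37.8 pos [ 487.1 -239.4   43.9] w 0.138 gf 99.0 F [-0.   0.8 -1.9] j [-0.51  0.6   1.99 -0.01  0.55 -0.46]
 turn [-0.2  0.2  0.2] then shift [-1.2  0.3 16.9]
```

{"method": "jog_arm", "body": {
  "motion": [0,0.6,0,-1,0,8,0,0,0,0,0,0,4,0,0,0,0,0,0,1.5,0,0,0,0,0,0,1,0,0,0,0,0,0,0,0]
}}

```text
time_s: 38.3
eef_pos: [487.8, -240.9, 29.4]
tcp_rot: [[0.039, 0.999, -0.001], [0.999, -0.039, 0.005], [0.005, -0.001, -1.0]]
contact_force: [-0.5, -0.7, -0.8]
gripper_width: 0.134
gripper_force: 99.0
```

{"method": "jog_arm", "body": {
  "motion": [0,0,0,0,0,0.8,0,0,0,0,0,0,0.4,0,0,0,0,0,0,0,0]
}}

```text
time_s: 38.6
eef_pos: [487.8, -241.0, 28.5]
tcp_rot: [[0.039, 0.999, -0.001], [0.999, -0.039, 0.005], [0.005, -0.001, -1.0]]
contact_force: [-1.1, 0.8, 7.5]
gripper_width: 0.135
gripper_force: 100.3
```

{"method": "jog_arm", "body": {
  "motion": [0,0,0,0,0,-0.4,0,0,0,0,0,0,0,0.2,0,0,0,0,0,0,0.32,0,0,0,0,0,0,0.32,0,0,0,0,0,-15,0.32,0,0,0,0,0,-40,0.32,0,0,0,0,0,-40,0.2,0,0,0,0,0,-40,0,0,0,0,0,0,0,0]
}}

```text
time_s: 39.5
eef_pos: [490.4, -243.1, 168.4]
tcp_rot: [[0.039, 0.999, 0.006], [0.999, -0.039, 0.002], [0.002, 0.005, -1.0]]
contact_force: [0.2, -0.6, -1.2]
gripper_width: -0.003
gripper_force: 0.0
```

```bash
cat > cnt.py <<'E'
from h import *
im=viewer.get_image("wrist"); Q=cloud(im); save(im,"cnt"); S=cv2.cvtColor(im["color"],cv2.COLOR_RGB2HSV).astype(int)
n=lambda x,y,r:np.hypot(Q[...,0]-x,Q[...,1]-y)<r
m=((S[...,0]<6)|(S[...,0]>173))&(S[...,1]>150)&n(370,-310,60)&(Q[...,2]>96)
for c in comps(m,20): print("post",c.sum(),rect(Q[c]),np.median(Q[c],0).round(1))
m=(Q[...,2]>50)&(Q[...,2]<58)&(S[...,1]<60)&n(367,-256,70)
for c in comps(m,300): print("box",c.sum(),rect(Q[c]))
m=(Q[...,2]>60)&(Q[...,2]<75)&n(367,-256,70)
for c in comps(m,100): print("lever",c.sum(),rect(Q[c]),Q[c][:,2].max())
E
python3 lay.py; python3 cnt.py;  python3 -c "
from h import *
plan([330,-310,130],4.7)"
```

```text
plate xy -70.4 -1.3 ([487.6, -176.9], [188.8, 15.5], 88.0) slope 0.1 z 31.3
plate xy -26.2 -1.5 ([531.8, -178.9], [189.1, 15.9], 87.9) slope 0.1 z 31.2
plate xy 16.5 -2.2 ([574.4, -181.4], [189.2, 16.4], 87.9) slope 0.1 z 31.1
plate xy 60.1 -1.4 ([618.0, -182.4], [189.0, 16.9], 87.6) slope 0.1 z 30.9
post 213 ([370.8, -312.1], [11.9, 10.4], 22.6) [ 371.2 -311.9   98.7]
box 5254 ([367.3, -257.3], [69.4, 58.8], 4.1)
lever 1397 ([367.6, -282.6], [17.6, 66.5], 1.0) 74.9906769647325
t 39.6 pos [ 488.3 -242.   164.4] w -0.004 gf 0.0 F [-0.2  0.4 -1. ] j [-0.52  0.42  1.91  0.01  0.82 -0.48]
 turn [ 0.  -0.3 -6.9] then shift [ -54.8 -163.4   34.4]
```

View pics/cnt.png

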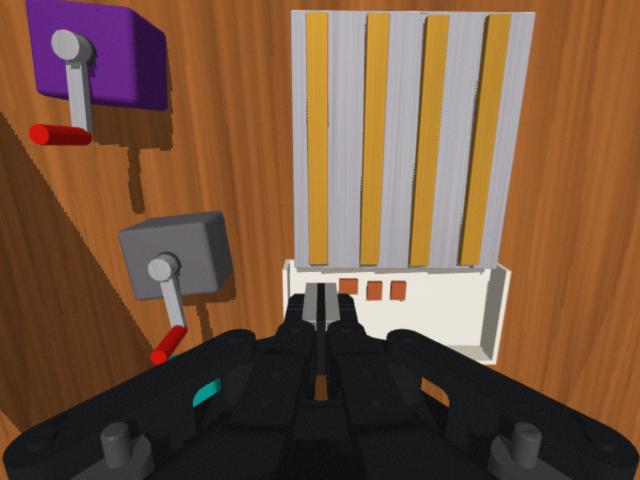

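Four bars lie parallel on the plate (317, 377, 430, 485 at mid-height), chips stay in the trough, and the grey counter's post is at (165,345). Moving the closed fingers behind the post.

{"method": "jog_arm", "body": {
  "motion": [0,0,-6.9,-5,-15,0,0,0,0,0,-8,-25,0,0,0,0,0,-8,-28,0,0,0,0,0,-9,-28,5,0,0,0,0,-9,-28,10,0,0,0,0,-9,-24,10,0,0,0,0,-9,-16,10,0,0,0,0,0,0,0,0]
}}

```text
time_s: 40.4
eef_pos: [325.8, -309.4, 126.2]
tcp_rot: [[-0.079, 0.997, -0.004], [0.997, 0.08, 0.009], [0.009, -0.003, -1.0]]
contact_force: [0.4, 0.1, -0.0]
gripper_width: 0.002
gripper_force: 0.0
```

```bash
python3 cnt.py;  python3 -c "
from h import *
R=frame(4.1); plan(np.array([367,-257,75])-55*R[:,0]-42*R[:,1],4.1)"
```

```text
post 416 ([373.0, -313.8], [11.6, 11.6], 66.8) [ 372.5 -313.   101. ]
box 8952 ([369.3, -259.3], [70.3, 59.5], 4.2)
lever 2138 ([372.0, -282.6], [19.0, 66.7], 8.1) 74.74097548700604
t 40.5 pos [ 327.  -309.4  126.9] w 0.001 gf 0.0 F [ 1.1 -0.3  0.6] j [-0.83  0.37  2.14  0.    0.65 -0.91]
 turn [-0.2 -0.5  0.5] then shift [-5.6  1.6 51.9]
```

{"method": "jog_arm", "body": {
  "motion": [0,-0.5,0,-6,0,15,0,0,0,0,0,0,20,0,0,0,0,0,0,16,0,0,0,0,0,0,0,0,0,0,0,0,8,0,0,0,0,0,0,7,0,0,0,0,0,0,4,0,0,0,0,0,0,0,0,0]
}}

```text
time_s: 41.25
eef_pos: [348.9, -314.6, 77.8]
tcp_rot: [[-0.082, 0.997, 0.001], [0.997, 0.082, -0.004], [-0.004, 0.0, -1.0]]
contact_force: [0.1, -1.1, -0.4]
gripper_width: 0.001
gripper_force: 0.0
```

```bash
python3 -c "
from h import *
R=frame(4.1); plan(np.array([368,-258,75])-55*R[:,0]-20*R[:,1],4.1)"
```

```text
t 41.2 pos [ 348.9 -314.6   77.8] w 0.001 gf 0.0 F [ 0.1 -1.1 -0.4] j [-0.8   0.47  2.14 -0.    0.53 -0.87]
 turn [0.  0.2 0.6] then shift [0.1 3.1 2.8]
```

{"method": "jog_arm", "body": {
  "motion": [0,0,0,0,3,0,0,0,0,-6,-2.2,5.8,0,0,0,0,-6,-2.2,5.8,0,0,0,0,-6,-2.2,5.8,0,0,0,0,-6,-2.2,5.8,0,0,0,0,-6,-2.2,5.8,0,0,0,0,-6,-2.2,5.8,0,0,0,0,0,0,0,0,0]
}}

```text
time_s: 42.05
eef_pos: [387.6, -314.7, 77.2]
tcp_rot: [[-0.654, 0.757, -0.001], [0.757, 0.654, -0.003], [-0.002, -0.002, -1.0]]
contact_force: [-2.3, -1.6, 0.4]
gripper_width: 0.0
gripper_force: 1.2
```

```bash
cat > arc.py <<'E'
from h import *
s=readout.state(); R=np.array(s["tcp_rot"]); r=(np.array(s["eef_pos"])-[368,-258,0])@R
print(r.round(1),"yaw",np.degrees(np.arctan2(R[1,1],R[0,1])).round(1),"Ftool",(np.array(s["contact_force"])@R).round(1))
im=viewer.get_image("side"); save(im,"arc")
h=cv2.cvtColor(im["color"],cv2.COLOR_RGB2HSV).astype(int)
m=((h[...,0]<5)|(h[...,0]>174))&(h[...,1]>180)&(h[...,2]>80); m[:360]=0; m[:,:250]=0; m[:,340:]=0
for c in comps(m,5):
    v,u=np.nonzero(c); k=np.array([u[v<v.min()+3].mean(),v.min()+2]); p=ray(im,k,100)[0]; d=p[:2]-[368,-258]
    print("post top",p.round(1),"r",np.hypot(*d).round(1),"advance",(np.degrees(np.arctan2(d[1],d[0]))+90-4.1).round(1))
E
python3 arc.py
```

```text
[-55.8 -22.4 -77.1] yaw 40.8 Ftool [ 0.3 -2.8 -0.4]
```

{"method": "jog_arm", "body": {
  "motion": [0,0,-6,-2.2,5.8,0,0,0,0,-6,-2.2,5.8,0,0,0,0,-6,-2.2,5.8,0,0,0,0,-6,-2.2,5.8,0,0,0,0,0,0,0,0,0]
}}

```text
time_s: 42.6
eef_pos: [408.9, -302.7, 77.2]
tcp_rot: [[-0.904, 0.428, -0.001], [0.428, 0.904, -0.003], [-0.001, -0.003, -1.0]]
contact_force: [-2.8, -2.4, 0.7]
gripper_width: -0.0
gripper_force: 1.5
```

```bash
python3 arc.py
```

```text
[-56.1 -23.2 -77.1] yaw 64.6 Ftool [ 1.5 -3.4 -0.7]
```

View pics/arc.png

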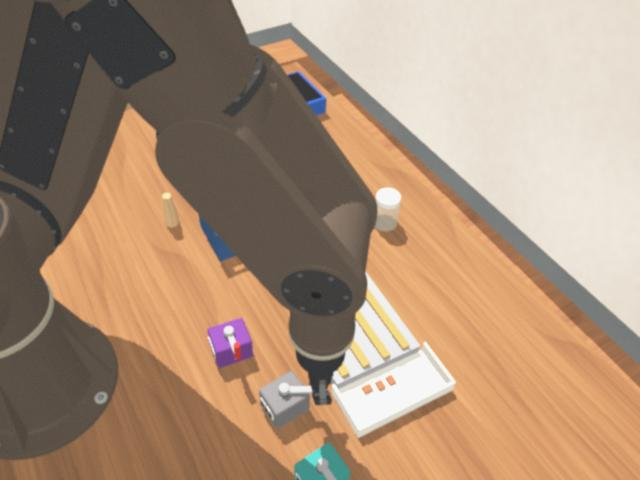

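The lever (300,390) is swung about 60° with the fingers behind the post. Continue to the stop.

{"method": "jog_arm", "body": {
  "motion": [0,0,-5,-1.8,4.8,0,0,0,0,0,0,2,0,0,0,0,0,0,0,0,0]
}}

```text
time_s: 42.95
eef_pos: [413.3, -297.7, 77.2]
tcp_rot: [[-0.936, 0.352, -0.0], [0.352, 0.936, -0.003], [-0.001, -0.003, -1.0]]
contact_force: [-1.7, -2.4, 0.3]
gripper_width: 0.004
gripper_force: 1.7
```

{"method": "jog_arm", "body": {
  "motion": [0,0,-3,-1,3,0,0,0,0,0,0,2,0,0,0,0,0,0,0,0,0]
}}

```text
time_s: 43.25
eef_pos: [416.1, -293.3, 77.2]
tcp_rot: [[-0.954, 0.301, 0.0], [0.301, 0.954, -0.004], [-0.001, -0.003, -1.0]]
contact_force: [-0.5, -4.0, 0.3]
gripper_width: 0.002
gripper_force: 1.9
```

```bash
python3 arc.py
```

```text
[-56.6 -19.4 -77.1] yaw 72.5 Ftool [-0.7 -3.9 -0.3]
```

{"method": "jog_arm", "body": {
  "motion": [0,0,0,0,2,0,0,0,0,0,0,1.5,0,0,0,0,0,0,0,0,0]
}}

```text
time_s: 43.6
eef_pos: [417.0, -291.4, 77.3]
tcp_rot: [[-0.954, 0.299, 0.0], [0.299, 0.954, -0.006], [-0.002, -0.005, -1.0]]
contact_force: [-10.1, -21.5, -1.6]
gripper_width: 0.005
gripper_force: 11.8
```

{"method": "jog_arm", "body": {
  "motion": [0,0,0,0,1.5,0,0,0,0,0,0,1,0,0,0,0,0,0,0,0,0]
}}

```text
time_s: 43.9
eef_pos: [417.5, -290.2, 77.4]
tcp_rot: [[-0.954, 0.298, 0.0], [0.298, 0.954, -0.007], [-0.002, -0.006, -1.0]]
contact_force: [-16.7, -35.2, -3.3]
gripper_width: -0.0
gripper_force: 19.3
```

At the stop (force jumped to 39 N against the 3.7 N spring). Back off, then retrace the arc so that the lever returns gently.

{"method": "jog_arm", "body": {
  "motion": [0,0,0,0,-4,0,0,0,0,5,1.8,-5,0,0,0,0,7,2.6,-6.7,0,0,0,0,7,2.6,-6.7,0,0,0,0,7,2.6,-6.7,0,0,0,0,7,2.6,-6.7,0,0,0,0,7,2.6,-6.7,0,0,0,0,7,2.6,-6.7,0,0,0,0,7,2.6,-6.7,0,0,0,0,7,2.6,-6.7,0,0]
}}

```text
time_s: 44.9
eef_pos: [361.6, -316.0, 77.2]
tcp_rot: [[-0.196, 0.981, -0.001], [0.981, 0.196, -0.003], [-0.003, -0.001, -1.0]]
contact_force: [-0.5, -0.3, -0.7]
gripper_width: 0.003
gripper_force: 0.6
```

{"method": "jog_arm", "body": {
  "motion": [0,0,6,1,-7,0,0,0,0,0,0,-10,0,0,0,0,0,0,-12,-20,0,0,0,0,0,-10,-40,0,0,0,0,0,0,-40,0,0,0,0,0,0,-40,0,0,0,0,0,0,0,0]
}}

```text
time_s: 45.6
eef_pos: [324.5, -321.0, 221.7]
tcp_rot: [[-0.101, 0.995, 0.005], [0.995, 0.101, -0.008], [-0.009, 0.004, -1.0]]
contact_force: [0.1, -0.0, -0.8]
gripper_width: -0.004
gripper_force: 0.0
```

```bash
python3 - <<'E'
from h import *
plan([330,-300,230])
a=viewer.get_image("side"); b=viewer.get_image("top"); Q=cloud(a)
S=cv2.cvtColor(a["color"],cv2.COLOR_RGB2HSV).astype(int)
save(a,"s10"); save(b,"t10")
E
python3 arc.py; python3 cnt.py
python3 -c "
import cv2,numpy as np
a=cv2.imread('pics/s10.png')[60:460,120:480];b=cv2.imread('pics/t10.png')[80:480,120:560]
cv2.imwrite('pics/c10.png',np.hstack([a,b]))"
```

```text
t 45.6 pos [ 324.5 -321.   221.7] w -0.004 gf 0.0 F [ 0.1 -0.  -0.8] j [-0.84  0.22  2.04 -0.    0.88 -0.94]
 turn [0. 0. 0.] then shift [20.3  7.6 -8.4]
[ -57.7  -50.6 -217.7] yaw 5.8 Ftool [-0.8  0.5  0.5]
post 179 ([371.4, -313.2], [11.1, 11.1], 50.8) [ 371.2 -313.1   99.8]
box 4689 ([367.1, -258.7], [69.2, 59.3], 4.2)
lever 1016 ([370.6, -282.7], [18.1, 66.1], 7.5) 74.94482551668352
```

View pics/c10.png

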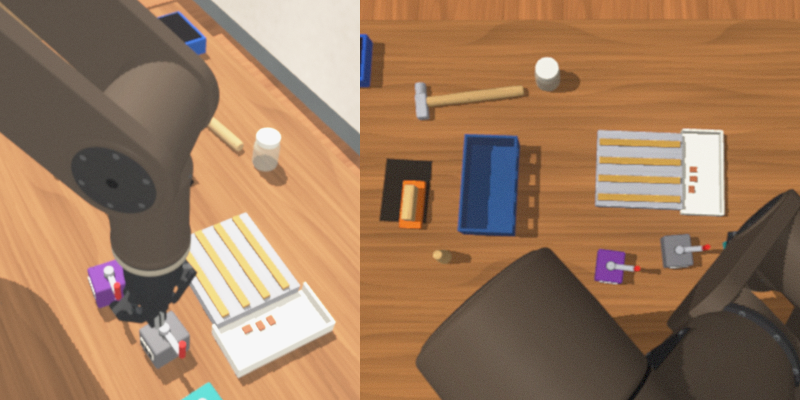

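The lever is back at rest and the bars and chips are fine, but the scraper has been knocked towards the mat's edge (410,203 in the crop). It must be put back.

```bash
python3 - <<'E'
from h import *
im=viewer.get_image("top"); Q=cloud(im)
m=np.zeros(Q.shape[:2],bool); m[230:330,130:205]=1
for c in comps(m&(Q[...,2]>45),30): print("handle",rect(pts(im,c,52)),np.nanmedian(Q[c],0).round(1)); t=rect(pts(im,c,52))
h=cv2.cvtColor(im["color"],cv2.COLOR_RGB2HSV).astype(int)
for c in comps(m&(h[...,0]<14)&(h[...,1]>200)&(Q[...,2]>8)&(Q[...,2]<30),30): print("foot",rect(pts(im,c,17)),np.nanmedian(Q[c][:,2]))
plan([480,355,180],86.5)
E
```

```text
handle ([476.5, 349.0], [26.8, 77.9], 89.4) [475.4 348.2  53.1]
foot ([477.0, 347.5], [51.2, 110.1], 86.4) 17.672745598012284
t 45.9 pos [ 322.6 -318.6  216.2] w -0.004 gf 0.0 F [ 0.4 -0.8  0.1] j [-0.84  0.23  2.05 -0.    0.87 -0.94]
 turn [ -0.1  -0.  -80.8] then shift [-116.   682.    36.2]
```

{"method": "jog_arm", "body": {
  "motion": [0,0,-8.1,0,0,0,0.5,0,0,-8.1,0,0,0,1,0,0,-8.1,0,0,0,1,0,0,-8.1,0,0,0,1,0,0,-8.1,0,0,0,1,0,0,-8.1,0,0,0,1,0,0,-8.1,0,0,0,1,0,0,-8.1,0,0,0,1,0,0,-8.1,0,0,0,1,0,0,-7.9,0,0,0,1]
}}

```text
time_s: 46.85
eef_pos: [322.7, -318.6, 215.9]
tcp_rot: [[-0.998, 0.055, -0.002], [0.055, 0.998, -0.001], [0.002, -0.001, -1.0]]
contact_force: [0.3, -0.1, 0.1]
gripper_width: 0.996
gripper_force: 0.0
```

{"method": "jog_arm", "body": {
  "motion": [0,0,0,-25,10,0,1,0,0,0,-35,20,0,1,0,0,0,-35,20,0,1,0,0,0,-35,25,0,1,0,0,0,-30,35,0,1,0,0,0,-20,40,0,1,0,0,0,-10,42,0,1,0,0,0,0,45,0,1,0,0,0,0,45,0,1,0,0,0,0,45,0,1]
}}

```text
time_s: 47.85
eef_pos: [532.1, -2.7, 214.6]
tcp_rot: [[-0.998, 0.061, -0.003], [0.061, 0.998, -0.003], [0.003, -0.003, -1.0]]
contact_force: [1.0, -0.2, 0.8]
gripper_width: 0.998
gripper_force: 0.0
```

{"method": "jog_arm", "body": {
  "motion": [0,0,0,0,45,0,1,0,0,0,0,45,0,1,0,0,0,0,45,0,1,0,0,0,0,45,0,1,0,0,0,0,45,0,1,0,0,0,0,45,0,1,0,0,0,0,30,0,1,0,0,0,0,0,0,1]
}}

```text
time_s: 48.65
eef_pos: [550.6, 298.4, 213.2]
tcp_rot: [[-0.998, 0.058, -0.002], [0.058, 0.998, -0.003], [0.002, -0.003, -1.0]]
contact_force: [0.4, -0.6, -0.6]
gripper_width: 0.999
gripper_force: 0.0
```

```bash
python3 -c "
from h import *
plan([477,348,140],86.5)"
```

```text
t 48.6 pos [550.6 298.4 213.2] w 0.999 gf 0.0 F [ 0.4 -0.6 -0.6] j [ 0.45  0.47  1.67 -0.    1.01 -1.06]
 turn [-0.2 -0.1  0.2] then shift [76.5 45.  73.2]
```

{"method": "jog_arm", "body": {
  "motion": [0,0,0,20,12,5,1,0,0,0,25,15,15,1,0,0,0,25,15,25,1,0,0,0,6,3,28,1,0,0,0,0,0,0,1,0,0,0,0,0,0,1]
}}

```text
time_s: 49.25
eef_pos: [478.1, 343.5, 141.5]
tcp_rot: [[-0.998, 0.061, -0.002], [0.061, 0.998, -0.004], [0.002, -0.005, -1.0]]
contact_force: [0.4, -0.1, 0.9]
gripper_width: 1.002
gripper_force: 0.0
```

```bash
python3 - <<'E'
from h import *
im=viewer.get_image("wrist"); Q=cloud(im)
m=(Q[...,2]>45)&(Q[...,2]<60)&(abs(Q[...,1]-348)<50)&(abs(Q[...,0]-477)<70)
for c in comps(m,500): t=rect(Q[c]); print("handle",c.sum(),t,np.nanmedian(Q[c],0).round(1))
plan([477,348,25],86.5)
E
```

```text
handle 3652 ([478.6, 348.3], [24.1, 79.4], 87.1) [475.4 348.3  56.3]
t 49.3 pos [479.  343.8 142.5] w 1.001 gf 0.0 F [-0.3 -0.2  0.6] j [ 0.57  0.5   1.82 -0.    0.82 -0.93]
 turn [-0.2 -0.  -0. ] then shift [  2.3   4.  117.5]
```

Handle confirmed at (478,348); descend and grip.

{"method": "jog_arm", "body": {
  "motion": [0,0,0,1,4,25,1,0,0,0,0,0,30,1,0,0,0,0,0,30,1,0,0,0,0,0,20,1,0,0,0,0,0,10,1,0,0,0,0,0,0,0,0,0,0,0,0,0,0,0,0,0,0,0,0,0,0,0,0,0,0,0,0,0,0,0,0,0,0,0],
  "force": 80
}}

```text
time_s: 50.3
eef_pos: [478.1, 348.3, 28.3]
tcp_rot: [[-0.998, 0.061, 0.001], [0.061, 0.998, -0.002], [-0.001, -0.002, -1.0]]
contact_force: [-1.3, -0.5, 11.9]
gripper_width: 0.268
gripper_force: 79.2
```

{"method": "jog_arm", "body": {
  "motion": [0,0,0,0,0,0,0,0,0,0,0,0,0,0,0,0,0,0,0,-10,0,0,0,0,0,0,-15,0,0,0,0,0,0,0,0]
}}

```text
time_s: 50.8
eef_pos: [478.6, 348.8, 54.5]
tcp_rot: [[-0.998, 0.061, 0.002], [0.061, 0.998, -0.001], [-0.002, -0.001, -1.0]]
contact_force: [0.0, -1.0, -1.1]
gripper_width: 0.264
gripper_force: 78.6
```

```bash
python3 -c "
from h import *
plan([511,366,30],86.5)"
```

```text
t 50.8 pos [478.6 348.8  54.5] w 0.264 gf 78.6 F [ 0.  -1.  -1.1] j [ 0.58  0.63  1.87 -0.    0.64 -0.93]
 turn [-0.1  0.1 -0. ] then shift [-31.3  19.1  24.5]
```

{"method": "jog_arm", "body": {
  "motion": [0,0,0,-15,9,0,0,0,0,0,-16,10,0,0,0,0,0,0,0,12,0,0,0,0,0,0,10,0,0,0,0,0,0,3.5,0,0,0,0,0,0,0,0]
}}

```text
time_s: 51.4
eef_pos: [509.0, 364.7, 27.7]
tcp_rot: [[-0.998, 0.061, -0.0], [0.061, 0.998, -0.003], [0.0, -0.003, -1.0]]
contact_force: [-5.7, -4.6, 31.1]
gripper_width: 0.267
gripper_force: 84.5
```

{"method": "jog_arm", "body": {
  "motion": [0,0,0,0,0,1,0,0,0,0,0,0,0,0,0,0,0,0,0,0,0.4,0,0,0,0,0,0,0.7,0,0,0,0,0,0,1,0,0,0,0,0,-20,1,0,0,0,0,0,-40,1,0,0,0,0,0,-40,1,0,0,0,0,0,-40,1,0,0,0,0,0,-20,1]
}}

```text
time_s: 52.4
eef_pos: [510.4, 366.0, 188.5]
tcp_rot: [[-0.998, 0.061, 0.002], [0.061, 0.998, -0.002], [-0.002, -0.001, -1.0]]
contact_force: [0.2, -0.5, -0.4]
gripper_width: 0.996
gripper_force: 0.0
```

```bash
python3 - <<'E'
from h import *
plan([511,366,200],86.5)
im=viewer.get_image("wrist"); Q=cloud(im); S=cv2.cvtColor(im["color"],cv2.COLOR_RGB2HSV)
m=(Q[...,2]>45)&(Q[...,2]<60)&(abs(Q[...,1]-367)<60)&(abs(Q[...,0]-511)<70)
for c in comps(m,500): print("handle",rect(Q[c]),np.nanmedian(Q[c],0).round(1))
m=(S[...,2]<70)&(Q[...,2]<8)
for c in comps(m,2000): print("mat",rect(Q[c]))
a=viewer.get_image("side"); b=viewer.get_image("top"); save(a,"s11"); save(b,"t11")
cv2.imwrite("pics/c11.png",np.hstack([a["color"][60:480,120:480],b["color"][60:480,50:490]])[...,::-1])
E
```

```text
t 52.4 pos [510.4 366.  188.5] w 0.996 gf 0.0 F [ 0.2 -0.5 -0.4] j [ 0.58  0.49  1.69 -0.    0.95 -0.93]
 turn [-0.1  0.1 -0. ] then shift [ -0.6   0.  -11.5]
handle ([509.7, 364.3], [23.8, 78.9], 86.9) [507.1 364.6  57.5]
mat ([514.6, 367.7], [110.3, 149.9], 86.7)
```

View pics/c11.png

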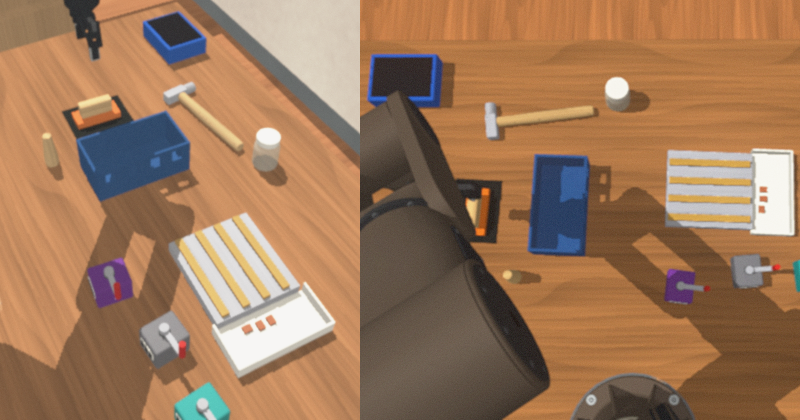

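The scraper is upright in the middle of the mat (97,108), four bars are flat, chips are in the trough, the lever is at rest, and the robot is clear. Handing in.

```bash
python3 -c "
from rig import bot
print(bot.close_job())"
```

```text
the job is handed in; nothing more can be done
None
```

I've handed the job in, but no verdict came back: all 3 chips are in the trough, the scraper is on its mat (re-centred after it was knocked aside), 4 bars lie flat on the plate, and the lever went to its stop and sprang back.

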